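# Set the rinsed bottle and visor headband to dry

## Robot

A 6-joint arm with a two-finger parallel gripper is mounted at the origin on the work surface. World frame = base frame: x ahead of the robot, y to its left, z up, the work surface at z = 0. Lengths are in m, angles in rad, forces in N, time in s.
With the tool pointing down it reaches from about 0.35 to 0.975 m from the base axis. Payload 4.9 kg.
Tool frame: the origin (TCP) lies at the very end of the fingers, on their centre line; the grasp point (between the pads) lies 19 mm behind it (manip.hold_point_z is the distance from the TCP to the grasp point, in m); z points along the fingers, y is the direction in which the jaws open and shut (so a half turn about z gives the same grasp; the last joint's range is limited). The gripper opens to 85 mm and grips with 20 to 120 N. Pads are 22 mm wide; open, the fingers measure 114 mm over their backs; the gripper's body (76 mm by 85 mm) begins 54 mm behind the grasp point. The pads swing forward as they close: fully open they stand 13 mm farther back than shut.
Start: joints at [-1.327, 0.053, 1.613, -0, 1.476, -0.119], TCP at [0.222, -0.584, 0.231] pointing down, gripper open.
Joint ranges: [-3.01, 3.01], [-1.01, 2.22], [0.06, 2.58], [-1.02, 4.17], [0.09, 2.62], [-3.14, 3.14]. Speed limits (rad/s): [2.57, 2.57, 3.14, 3.14, 3.14, 3.14].

## Interface

Orientations are given as a unit quaternion [w, x, y, z].
In Python, from plant import monitor, grab_frame, camera_params, ticket, manip gives the robot as it stands.
- The arm moves only by the tool play_rows, never from a script. Its argument "commands" is a list of rows, each an object of numbers: "dx", "dy", "dz": the shift along the tool's x, y, z in cm; "rx", "ry", "rz": the turn, a rotation vector about the tool's x, y, z in rad; "claw": the closure, from 0 (fully open) to 1 (shut). In form: [{"dx": .., "dy": .., "dz": .., "rx": .., "ry": .., "rz": .., "claw": ..}, ...]. A call has 1 to 5 rows; each row is the pose to reach, as a shift and turn from the pose measured when the call began, along the tool's axes at that moment; what a row does not reach only later rows make up. A row lasts 1/10 s, in which the tool goes at most 50 mm and 8.59 degrees, less where a joint would pass 70% of its speed; a pose out of reach is approached as far as the arm can. A call with a gripper value outside its range is refused whole. The fingers move at their own pace and stop on an object; the grip force is fixed at half the most. Time passes only in rows, so rows that repeat a pose let the fingers close. It gives the time, the measured TCP pose, the force and the opening at its end, in the units of the state.
- monitor.state(): the state, without advancing time (a new reading comes with each control period).
- grab_frame(name): name is "side" or "top"; returns the picture (420x560x3 uint8, blue, green, red); there is no depth.
- camera_params(name): a dict with "fx", "fy", "cx", "cy" (pixels), "k1" (the pictures are not rectified: a ray, as slopes to the right and down, at radius r is drawn at 1 + k1 r^2 times it, then the intrinsics apply), "rvec" (rotation vector, rad) and "tvec" (3), from world to camera coordinates, as OpenCV has them. Camera axes: x right, y down, z forward; pixel columns grow to the right and rows downward; lengths in m; the calibration is good to about 2 mm. A picture is of the moment at which its call begins. camera_params takes no time and is no camera call.
- ticket.job_done(): hands the job in, once; it reports no verdict.
The state is a dict: "time": time; "joint_pos": joint angles; "joint_vel": joint speeds; "joint_efforts": joint torques, N m; "tool_pos": TCP position; "tool_rot": TCP orientation; "contact_force": force on the tool from outside, world axes, zero at the start; "ft_torque": the same for the moment, N m; "gripper_width": opening from 0.0 (shut) to 1.0 (fully open).
Only numpy, scipy, OpenCV 4.12 (cv2) and the standard library are available. Lean on these libraries where they do the work, as an engineer would, in place of code of your own. Each camera call takes 0.05 s, during which the arm holds its last target.

## Task

Put the rinsed things up to dry: turn the white bottle upside down and slide its neck over the free orange drying peg until its mouth rests on the peg's collar, and take the visor headband off the rim of the tub and drape it astride the aluminium drying bar, between the two posts. Set both down gently and let go, and leave everything else, including the green bottle on the other peg, where it is.

Things in the scene. Friction and masses are not known exactly. Their poses are not given: they have to be found in the camera images.
- bottle_mid (a point): White plastic bottle with a blue band, 150 mm long, 0.06 to 0.13 kg, lying level on a low wire rest with its neck pointing roughly to the robot's left. Origin on its axis half-way along, 42 mm above the table; its z axis runs along the bottle from base to mouth. The body is 54 mm in diameter for the first 100 mm from the base, then tapers to the neck. It may roll or slip if pushed.
- bottle_mouth (a point): Centre of the bottle's open mouth, 75 mm from bottle_mid along the same z axis. The neck, 32 mm in diameter outside, bore about 24 mm, takes the last 28 mm of the bottle; the cavity reaches 78 mm in from the mouth.
- rest: Fixed wire rest under the bottle: two bars along its x axis (the way the neck points), 36 mm wide overall, so narrower than the bottle, tops 18 mm high, under the first 80 mm from the bottle's base. Origin on the table under the bottle's middle, give or take 2 mm.
- bottle: The same bottle; origin at the centre of its base, z towards the mouth.
- peg_free_seat (a point): The free drying peg, orange, upright and fixed; origin at the centre of the top of its collar (42 mm diameter), 30 mm above the table, z up. The bottle's mouth is to rest on this collar. The peg itself, 15 mm in diameter with a round tip, rises 65 mm above this point. Below is a black round foot, 90 mm in diameter, 12 mm high.
- headband_grip (a point): Visor headband: rigid black arch with a yellow block on its crown, about 0.08 kg, hanging astride the front rim of the grey tub. Origin at the centre of the block (28 mm along x, 26 mm along y, 26 mm high), the place to grip; z up. The arch lies in its x-z plane, 120 mm wide outside along x; band 22 mm wide along y, 6 mm thick.
- headband_crown (a point): Centre of the underside of the headband's crown, 29 mm below headband_grip, same axes; the flat there is 42 mm long in x. The legs end 91 mm below this point; pads inside their ends leave 94 mm between them.
- headband: The same headband; origin and axes as headband_crown.
- tub: Grey open rinse tub, fixed, 160 x 160 mm, 125 mm high, wall 8 mm. Origin on the table under the middle of its front wall, on which the headband hangs; the tub reaches from there 156 mm along its x axis; the wall runs along its y.
- rail_mid (a point): Fixed aluminium drying bar, 14 mm square, along this frame's y axis; origin at the middle of its top face, 152 mm above the table; z up. Posts, 14 mm thick, stand at y = -90 and +90 mm; a black foot 130 x 200 mm, 12 mm high, lies below.
- spare: Green bottle of the same shape, already upside down on the other orange peg (origin at the centre of its base, 180 mm above the table); its pose is given only so that it can be left alone.
- spool: Solder reel, 52 mm diameter, 40 mm high, standing, origin under its centre; its pose is given only so that it can be left alone.
- jar: Amber jar with white lid, 60 mm diameter, 60 mm high, origin under its centre; its pose is given only so that it can be left alone.
- sucker: Green solder sucker lying on the table, 190 mm long along x, origin under its middle; its pose is given only so that it can be left alone.

How it is judged:
By the outcome, as a careful person would: the job done as asked, in the order asked, and still so for the second after the job is handed in, with the robot touching nothing.
It also fails if it takes over 69 s, if anything falls off the work surface, if the arm or the gripper's body presses on something with over 40 N, if the wrist force passes 120 N, or if a joint passes its speed limit or range.

## Working session

There is one attempt and no reset: what is moved stays moved. The work goes in short steps, Python scripts to look and compute and a tool call to move; the robot and the scene stay as the last step left them, time stands still between calls to the robot, and variables do not carry over. Pictures are saved under pics/ and viewed, and the job is handed in when it is done.

Besides the shell and the picture viewer there is one more tool, called after ">>>" by a JSON object that holds its "name" and its "arguments", one argument or row to a line. play_rows: Moves the arm, as the interface text tells. Its arguments: {"type":"object","properties":{"commands":{"type":"array"}},"required":["commands"]}

```bash
ls; mkdir -p pics; python3 - <<'E'
from plant import monitor, grab_frame, camera_params, ticket, manip
import cv2
for n in("side","top"):
    cv2.imwrite(f"pics/{n}0.png",grab_frame(n)); print(n,camera_params(n))
print(monitor.state()); print(manip.hold_point_z,[a for a in dir(manip) if a[0]!='_'])
E
```

```text
pics
side {'fx': 413.5556631514825, 'fy': 413.5556631514825, 'cx': 276.4321682653943, 'cy': 210.40089062252275, 'k1': -0.07921899565044639, 'rvec': array([ 0.99589017, -2.21745722,  1.28553566]), 'tvec': array([0.38581097, 0.33852298, 0.73569542])}
top {'fx': 389.9315583479919, 'fy': 389.9315583479919, 'cx': 278.6910096733613, 'cy': 204.07918773970258, 'k1': -0.07000828113000021, 'rvec': array([ 2.15983818, -2.19161487,  0.08480694]), 'tvec': array([-8.33282770e-04,  5.95635626e-01,  1.10941715e+00])}
{'time': 0.1, 'joint_pos': array([-1.32701134e+00,  5.33310564e-02,  1.61417159e+00, -5.73412035e-05,
        1.47599634e+00, -1.18995639e-01]), 'joint_vel': array([-1.70012193e-03, -1.66036110e-03, -4.34769864e-03,  2.93531465e-04,
       -1.02228865e-03, -6.77463223e-05]), 'joint_efforts': array([-5.05917924e-04, -3.94908714e+01, -3.71360779e+01, -1.72442378e-04,
        3.94756251e-03,  2.70200212e-05]), 'tool_pos': array([ 0.22164613, -0.58376755,  0.23015213]), 'tool_rot': array([-9.49529324e-04,  9.83592894e-01,  1.80399862e-01, -8.79174832e-05]), 'contact_force': array([-0.43646105,  0.55498844, -0.22288525]), 'ft_torque': array([-0.0198438 , -0.05207933,  0.01374181]), 'gripper_width': 1.0002355868666255}
0.0187 ['IKError', 'hold_point_z']
```

View pics/side0.png

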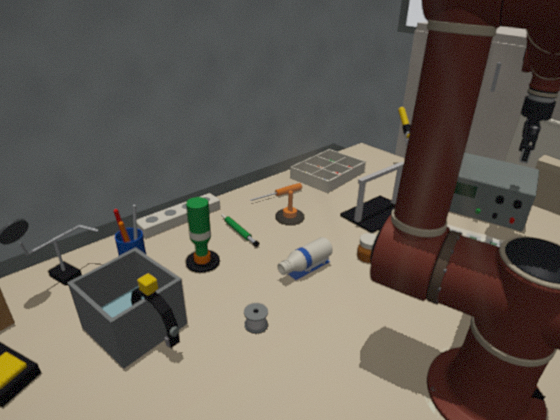

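View pics/top0.png

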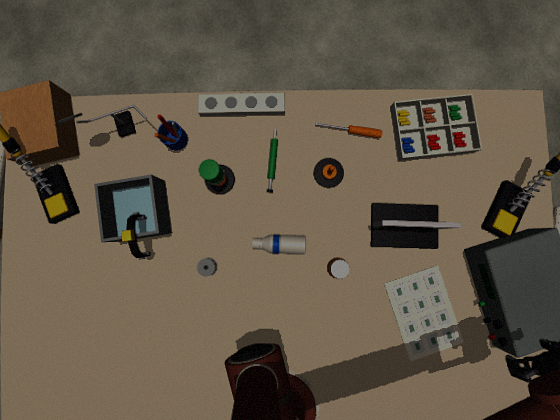

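```bash
cat > h.py <<'E'
import numpy as np, cv2
from plant import monitor, grab_frame, camera_params
C={n:camera_params(n) for n in("side","top")}
def ray(n,uv):
    c=C[n];K=np.array([[c['fx'],0,c['cx']],[0,c['fy'],c['cy']],[0,0,1]])
    p=cv2.undistortPoints(np.array(uv,float).reshape(-1,1,2),K,np.array([c['k1'],0,0,0,0.]))[:,0]
    R=cv2.Rodrigues(c['rvec'])[0]
    d=np.c_[p,np.ones(len(p))]@R
    return -R.T@c['tvec'],d/np.linalg.norm(d,axis=1)[:,None]
def plane(n,uv,z):
    o,d=ray(n,uv); return o+d*((z-o[2])/d[:,2])[:,None]
def tri(uvs,uvt):
    A=np.zeros((3,3));b=np.zeros(3);L=[]
    for n,uv in(("side",uvs),("top",uvt)):
        o,d=ray(n,[uv]);P=np.eye(3)-np.outer(d[0],d[0]);A+=P;b+=P@o;L.append((P,o))
    x=np.linalg.solve(A,b);return x,[np.linalg.norm(P@(x-o)) for P,o in L]
def proj(n,X):
    c=C[n];K=np.array([[c['fx'],0,c['cx']],[0,c['fy'],c['cy']],[0,0,1]])
    return cv2.projectPoints(np.array(X,float).reshape(-1,1,3),c['rvec'],c['tvec'],K,np.array([c['k1'],0,0,0,0.]))[0][:,0]
def crop(img,x0,y0,x1,y1,s,name):
    cv2.imwrite(name,cv2.resize(img[y0:y1,x0:x1],None,fx=s,fy=s,interpolation=cv2.INTER_CUBIC))
E
python3 - <<'E'
from h import *
t=cv2.imread('pics/top0.png');s=cv2.imread('pics/side0.png')
crop(t,80,150,280,290,4,'pics/t_l.png');crop(t,280,130,480,280,4,'pics/t_r.png')
crop(s,60,180,260,330,4,'pics/s_l.png');crop(s,240,140,440,290,4,'pics/s_r.png')
for n in C: print(n,ray(n,[[280,210]])[0])
E
```

```text
side [-0.07719196  0.60691811  0.65603923]
top [ 0.50057543 -0.01550272  1.15532368]
```

View pics/t_l.png

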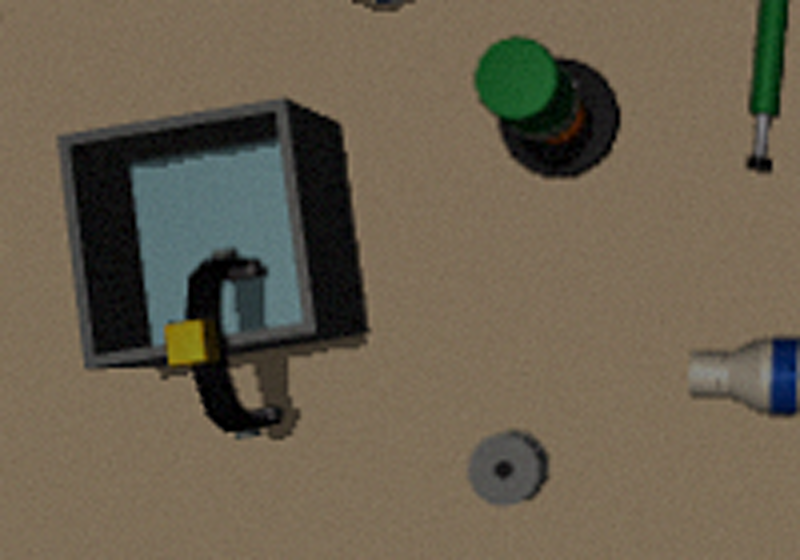

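View pics/t_r.png

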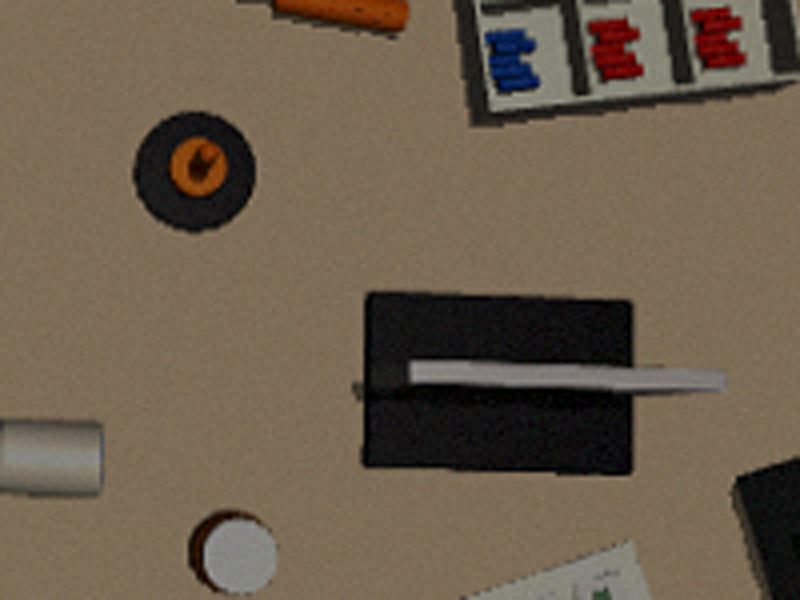

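View pics/s_l.png

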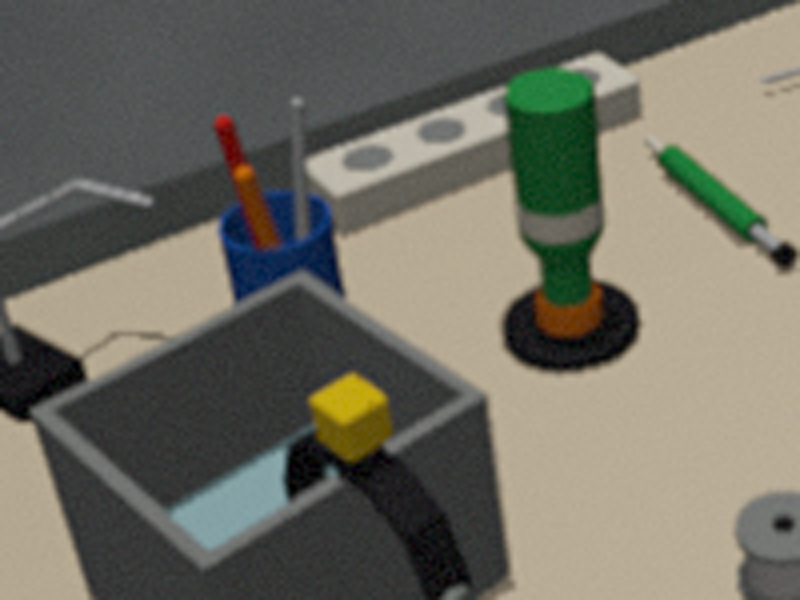

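View pics/s_r.png

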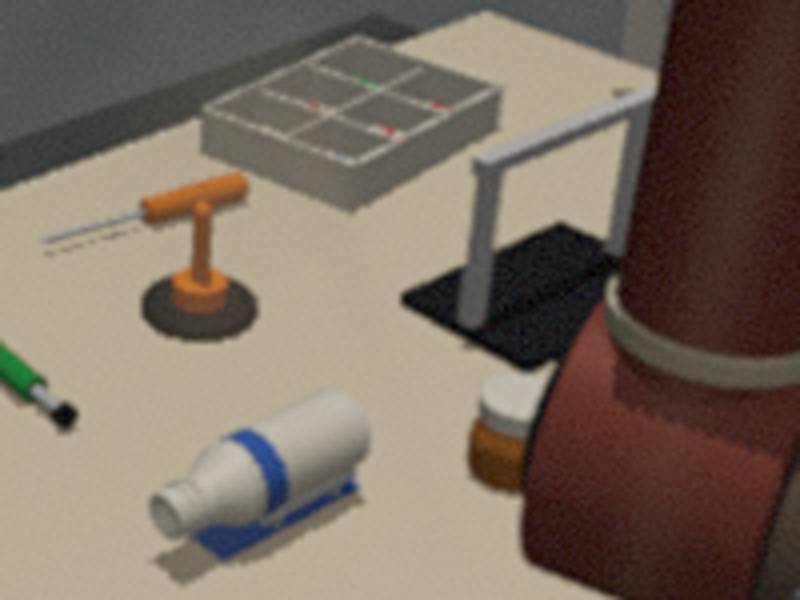

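The top view shows the tub with the headband's yellow block at (127,236), the bottle from (252,243) to (305,244), the free peg at about (329,172) and the rail from (383,223) to (461,226). In the side view the block is at about (147,284) and the bottle's mouth at about (283,268), with its body centre near (312,250). Next I measure with masks.

```bash
python3 - <<'E'
from h import *
np.set_printoptions(precision=4,suppress=True)
t=cv2.imread('pics/top0.png');s=cv2.imread('pics/side0.png')
def m(img,lo,hi,box):
    h=cv2.cvtColor(img,cv2.COLOR_BGR2HSV);k=cv2.inRange(h,np.array(lo),np.array(hi));o=np.zeros_like(k);x0,y0,x1,y1=box;o[y0:y1,x0:x1]=k[y0:y1,x0:x1]
    return o
def big(k):
    c,_=cv2.findContours(k,cv2.RETR_EXTERNAL,cv2.CHAIN_APPROX_NONE);return max(c,key=cv2.contourArea)
def cen(c): M=cv2.moments(c);return np.array([M['m10']/M['m00'],M['m01']/M['m00']])
# block: centroid of silhouette in each
yt=big(m(t,(20,120,80),(35,255,255),(115,225,140,245)));ys=big(m(s,(20,120,80),(35,255,255),(130,270,165,300)))
print('block',cen(yt),cen(ys),tri(cen(ys),cen(yt)),'rect',cv2.minAreaRect(yt))
# peg foot (black), collar orange
b=m(t,(0,0,0),(180,255,62),(305,145,355,200));ft=big(b);
print('foot',cv2.minEnclosingCircle(ft),plane('top',[cv2.minEnclosingCircle(ft)[0]],.012))
o=m(t,(5,150,60),(18,255,255),(305,145,355,200));oc=big(o);print('collar',cv2.fitEllipse(oc),plane('top',[cv2.fitEllipse(oc)[0]],.03))
o=m(s,(5,150,60),(18,255,255),(275,185,305,220));oc=big(o);x,y,w,h=cv2.boundingRect(oc);print('side orange',x,y,w,h)
fs=big(m(s,(0,0,0),(180,255,80),(272,200,308,228)));print('side foot',cv2.fitEllipse(fs),plane('side',[cv2.fitEllipse(fs)[0]],.012))
# bottle in top: not table: bluish/white
hsv=cv2.cvtColor(t,cv2.COLOR_BGR2HSV)
print(hsv[244,255:308:4],hsv[230,280])
# rail
print(hsv[215:235:2,420],hsv[223,378:388])
E
```

```text
block [125.7888 235.0973] [147.2904 283.4367] (array([0.5091, 0.3856, 0.1567]), [np.float64(0.0013080404970223943), np.float64(0.0013080404970222813)]) rect ((125.68292236328125, 235.14634704589844), (10.15970230102539, 9.717975616455078), 83.6598129272461)
foot ((328.1400146484375, 172.33999633789062), 15.230817794799805) [[ 0.6889 -0.1574  0.012 ]]
collar ((329.1815185546875, 171.13540649414062), (13.611954689025879, 13.967637062072754), 2.4540538787841797) [[ 0.6894 -0.1583  0.03  ]]
side orange 276 185 25 33
side foot ((289.1441650390625, 216.8059539794922), (14.545503616333008, 26.50600242614746), 92.59666442871094) [[ 0.6798 -0.1472  0.012 ]]
[[ 25  25 133]
 [ 24  21 124]
 [ 18  50 123]
 [ 19  44 121]
 [ 30   9 137]
 [109 195 111]
 [109  48 101]
 [ 40   6 137]
 [ 12   9 137]
 [ 30  13 137]
 [ 30   6 137]
 [ 15  11 136]
 [ 20  11 136]
 [ 15  80 124]] [ 18  73 125]
[[  0 170   9]
 [155 128  12]
 [ 20  51  15]
 [170   8 100]
 [  0  16 127]
 [ 10  22 140]
 [ 15 255   2]
 [173 146   7]
 [  0 255   1]
 [  0   0  16]] [[ 30  26  29]
 [  0   9  27]
 [ 30   9  27]
 [110  32  24]
 [ 13  28  83]
 [ 10  11 138]
 [ 19  15 138]
 [ 12  19 135]
 [ 11  15 136]
 [ 13  17 134]]
```

```bash
python3 - <<'E'
from h import *
np.set_printoptions(precision=4,suppress=True)
t=cv2.imread('pics/top0.png');s=cv2.imread('pics/side0.png')
hs=lambda i:cv2.cvtColor(cv2.GaussianBlur(i,(3,3),0),cv2.COLOR_BGR2HSV)
def boxm(k,box):
    o=np.zeros_like(k);x0,y0,x1,y1=box;o[y0:y1,x0:x1]=k[y0:y1,x0:x1];return o
def big(k):
    c,_=cv2.findContours(k,cv2.RETR_EXTERNAL,cv2.CHAIN_APPROX_NONE);return max(c,key=cv2.contourArea)
H=hs(t)
k=boxm(((H[...,1]<40)|(H[...,0]>90)).astype(np.uint8)*255,(248,228,312,262))
c=big(k);r=cv2.minAreaRect(c);print('bottle rect',r,cv2.boundingRect(c))
# midline per column
m=np.zeros_like(k);cv2.drawContours(m,[c],-1,255,-1)
xs=[];ys=[];w=[]
for x in range(250,310):
    q=np.where(m[:,x])[0]
    if len(q): xs.append(x);ys.append(q.mean());w.append(len(q))
print(list(zip(xs,np.round(ys,1),w)))
xs=np.array(xs);p=np.polyfit(xs[1:-1],np.array(ys)[1:-1],1);print('line',p)
a=xs.min()-.5;b=xs.max()+.5
P=plane('top',[[a,np.polyval(p,a)],[b,np.polyval(p,b)]],.042);print(P,np.linalg.norm(P[1]-P[0]),P.mean(0))
# rail
k=boxm(((H[...,2]>75)&(H[...,1]<45)).astype(np.uint8)*255,(375,212,440,234))
c=big(k);xs=[];ys=[];w=[]
m=np.zeros_like(k);cv2.drawContours(m,[c],-1,255,-1)
for x in range(384,436):
    q=np.where(m[:,x])[0]
    if len(q): xs.append(x);ys.append(q.mean());w.append(len(q))
p=np.polyfit(xs,ys,1);print('rail',p,w)
print('left end col',cv2.boundingRect(c)); print([tuple(H[int(round(np.polyval(p,x))),x]) for x in range(452,468)])
for x in(382.5,420,461.5):print(plane('top',[[x,np.polyval(p,x)]],.152))
E
```

```text
bottle rect ((287.0, 243.5), (19.0, 36.0), 90.0) (269, 234, 37, 20)
[(269, np.float64(243.7), 3), (270, np.float64(243.5), 6), (271, np.float64(245.5), 12), (272, np.float64(243.5), 18), (273, np.float64(243.5), 20), (274, np.float64(243.5), 20), (275, np.float64(243.5), 20), (276, np.float64(243.5), 20), (277, np.float64(243.5), 20), (278, np.float64(243.5), 20), (279, np.float64(243.0), 19), (280, np.float64(240.5), 12), (281, np.float64(243.5), 6), (282, np.float64(243.5), 6), (283, np.float64(243.5), 6), (284, np.float64(243.5), 6), (285, np.float64(243.5), 6), (286, np.float64(243.5), 6), (287, np.float64(243.5), 6), (288, np.float64(243.5), 6), (289, np.float64(243.5), 6), (290, np.float64(243.5), 6), (291, np.float64(243.5), 6), (292, np.float64(244.5), 6), (293, np.float64(244.5), 6), (294, np.float64(244.5), 6), (295, np.float64(244.5), 6), (296, np.float64(244.5), 6), (297, np.float64(244.5), 6), (298, np.float64(244.5), 6), (299, np.float64(244.5), 6), (300, np.float64(244.5), 6), (301, np.float64(244.5), 6), (302, np.float64(244.5), 6), (303, np.float64(244.5), 6), (304, 
[... 493 characters left out ...]
10), np.uint8(18), np.uint8(126)), (np.uint8(10), np.uint8(18), np.uint8(126)), (np.uint8(7), np.uint8(18), np.uint8(127)), (np.uint8(10), np.uint8(18), np.uint8(127)), (np.uint8(10), np.uint8(18), np.uint8(127)), (np.uint8(7), np.uint8(18), np.uint8(126)), (np.uint8(6), np.uint8(21), np.uint8(123)), (np.uint8(14), np.uint8(43), np.uint8(120)), (np.uint8(16), np.uint8(69), np.uint8(122)), (np.uint8(17), np.uint8(80), np.uint8(125)), (np.uint8(18), np.uint8(80), np.uint8(124)), (np.uint8(17), np.uint8(78), np.uint8(124)), (np.uint8(17), np.uint8(76), np.uint8(124)), (np.uint8(17), np.uint8(75), np.uint8(125))]
[[ 0.5339 -0.2774  0.152 ]]
[[ 0.5288 -0.3754  0.152 ]]
[[ 0.5231 -0.4855  0.152 ]]
```

```bash
python3 - <<'E'
from h import *
np.set_printoptions(precision=4,suppress=True)
t=cv2.imread('pics/top0.png');s=cv2.imread('pics/side0.png')
hs=lambda i:cv2.cvtColor(cv2.GaussianBlur(i,(3,3),0),cv2.COLOR_BGR2HSV)
def boxm(k,box):
    o=np.zeros_like(k);x0,y0,x1,y1=box;o[y0:y1,x0:x1]=k[y0:y1,x0:x1];return o
def big(k):
    c,_=cv2.findContours(k,cv2.RETR_EXTERNAL,cv2.CHAIN_APPROX_NONE);return max(c,key=cv2.contourArea)
H=hs(t)
k=boxm(((H[...,1]<60)|(H[...,0]>90)).astype(np.uint8)*255,(248,230,312,258))
k=cv2.morphologyEx(k,cv2.MORPH_OPEN,np.ones((3,3)))
c=big(k);m=np.zeros_like(k);cv2.drawContours(m,[c],-1,255,-1)
L=[]
for x in range(248,312):
    q=np.where(m[:,x])[0]
    if len(q): L.append((x,q.mean(),len(q)))
L=np.array(L);print([tuple(map(float,l)) for l in L])
body=L[(L[:,0]>272)&(L[:,0]<303)];neck=L[(L[:,0]>254)&(L[:,0]<262)]
xm=[body[:,0].mean(),neck[:,0].mean()];ym=[body[:,1].mean(),neck[:,1].mean()]
p=np.polyfit(xm,ym,1);a=L[0,0]-.5;b=L[-1,0]+.5
P=plane('top',[[a,np.polyval(p,a)],[b,np.polyval(p,b)]],.042);print(p,P,np.linalg.norm(P[1]-P[0]),P.mean(0))
# side view: bottle + blue band
S=hs(s)
kb=boxm(((S[...,0]>95)&(S[...,0]<130)&(S[...,1]>110)).astype(np.uint8)*255,(290,240,330,280))
crop(s,270,230,340,285,10,'pics/sb.png')
# project predicted axis points
for P0 in P: print('proj side',proj('side',P0))
for X in([.689,-.158,.03],[.689,-.158,.095],[.689,-.158,.012],[.5285,-.381,.152],[.5339,-.2774,.152]): print(X,proj('side',X))
o=boxm(cv2.inRange(S,np.array((5,150,60)),np.array((18,255,255))),(275,185,305,220))
for y in range(186,219,2):
    q=np.where(o[y])[0]
    if len(q):print(y,q.min(),q.max())
E
```

```text
[(252.0, 243.5, 6.0), (253.0, 242.5, 10.0), (254.0, 243.0, 11.0), (255.0, 243.0, 11.0), (256.0, 243.0, 11.0), (257.0, 243.0, 11.0), (258.0, 243.0, 11.0), (259.0, 243.0, 11.0), (260.0, 243.0, 11.0), (261.0, 243.0, 11.0), (262.0, 243.0, 11.0), (263.0, 243.0, 11.0), (264.0, 243.5, 12.0), (265.0, 243.0, 13.0), (266.0, 243.5, 14.0), (267.0, 243.0, 15.0), (268.0, 243.5, 16.0), (269.0, 243.0, 17.0), (270.0, 243.5, 18.0), (271.0, 243.5, 18.0), (272.0, 244.0, 19.0), (273.0, 243.5, 20.0), (274.0, 243.5, 20.0), (275.0, 243.5, 20.0), (276.0, 243.5, 20.0), (277.0, 243.5, 20.0), (278.0, 243.5, 20.0), (279.0, 243.0, 19.0), (280.0, 243.5, 18.0), (281.0, 243.5, 18.0), (282.0, 243.5, 18.0), (283.0, 243.5, 18.0), (284.0, 243.5, 18.0), (285.0, 243.5, 18.0), (286.0, 243.5, 18.0), (287.0, 243.5, 18.0), (288.0, 244.0, 17.0), (289.0, 244.0, 17.0), (290.0, 244.0, 17.0), (291.0, 244.0, 17.0), (292.0, 244.0, 17.0), (293.0, 244.0, 17.0), (294.0, 244.0, 17.0), (295.0, 244.0, 17.0), (296.0, 244.5, 18.0), (297.0, 244.5, 18.0), (298.0, 244.5, 18.0), (299.0, 244.5, 18.0), (300.0, 244.5, 18.0), (301.0, 244.5, 18.0), (302.0, 244.5, 18.0), (303.0, 244.5, 18.0), (304.0, 244.0, 17.0), (305.0, 244.5, 14.0), (306.0, 241.0, 5.0)]
[  0.0288 235.5661] [[ 0.4847  0.0693  0.042 ]
 [ 0.478  -0.087   0.042 ]] 0.1564922424202734 [ 0.4813 -0.0088  0.042 ]
proj side [[280.4705 268.9343]]
proj side [[326.6131 245.3696]]
[0.689, -0.158, 0.03] [[289.8115 209.3175]]
[0.689, -0.158, 0.095] [[290.5636 190.2201]]
[0.689, -0.158, 0.012] [[289.6093 214.4315]]
[0.5285, -0.381, 0.152] [[382.9537 169.8847]]
[0.5339, -0.2774, 0.152] [[359.9628 179.0748]]
186 289 300
188 282 299
190 277 293
192 277 292
194 278 290
196 290 290
198 290 290
200 290 290
202 290 290
204 290 290
206 289 290
208 285 294
210 283 296
212 284 295
214 285 293
216 287 292
```

View pics/sb.png

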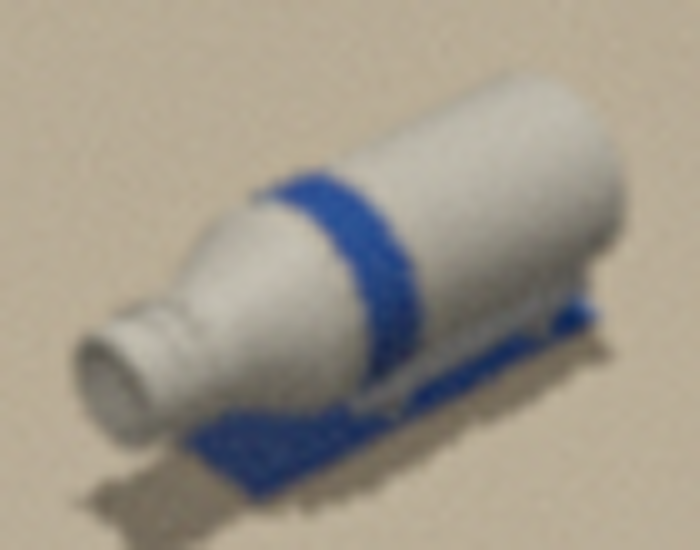

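```bash
python3 - <<'E'
from h import *
np.set_printoptions(precision=4,suppress=True)
t=cv2.imread('pics/top0.png')
H=cv2.cvtColor(t,cv2.COLOR_BGR2HSV)
crop(t,100,205,160,265,12,'pics/hb.png')
g=lambda cx,cy,sc,x0,y0:[(cx+.5)/sc-.5+x0,(cy+.5)/sc-.5+y0]
rim=[g(85,360,4,80,150),g(315,328,4,80,150)]
P=plane('top',rim,.125);d=P[1]-P[0];print('rim',P,np.degrees(np.arctan2(d[1],d[0])))
# foot of rail
k=(H[...,2]<60).astype(np.uint8)*255;o=np.zeros_like(k);o[195:255,365:445]=k[195:255,365:445]
k=cv2.morphologyEx(o,cv2.MORPH_CLOSE,np.ones((9,9)))
c=max(cv2.findContours(k,0,1)[0],key=cv2.contourArea);r=cv2.minAreaRect(c);print(r);P=plane('top',[r[0]],.012);print(P)
B=plane('top',cv2.boxPoints(r),.012);print(B)
E
```

```text
rim [[0.4986 0.468  0.125 ]
 [0.5184 0.311  0.125 ]] -82.82270169191696
((406.0546569824219, 225.5790252685547), (76.02071380615234, 43.81376266479492), 2.2025983333587646)
[[ 0.5275 -0.3837  0.012 ]]
[[ 0.4697 -0.2666  0.012 ]
 [ 0.5982 -0.2757  0.012 ]
 [ 0.5861 -0.5033  0.012 ]
 [ 0.4568 -0.4922  0.012 ]]
```

View pics/hb.png

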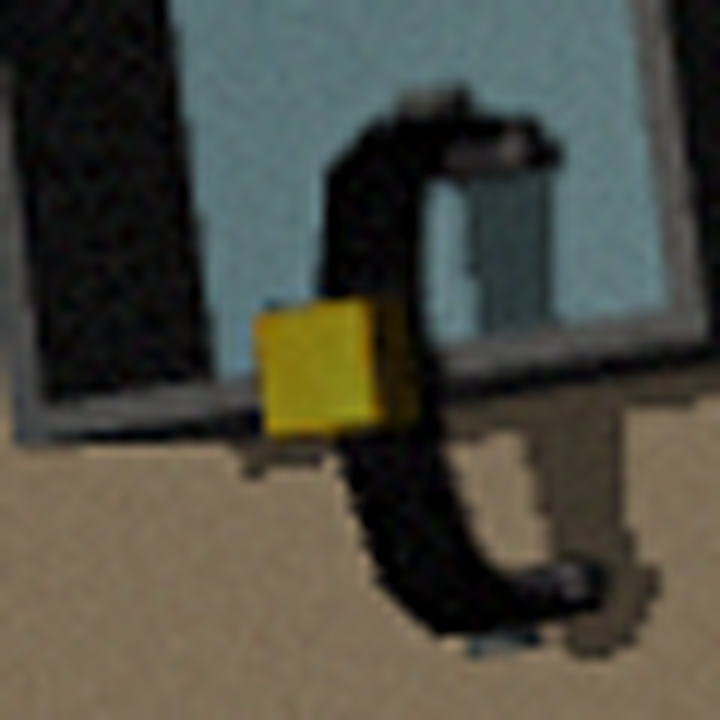

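>>> {"name": "play_rows", "arguments": {
  "commands": [
    {"dx": 4, "dy": -4, "dz": -2, "rz": -0.12, "claw": 0},
    {"dx": 8, "dy": -8, "dz": -4, "rz": -0.24, "claw": 0},
    {"dx": 12, "dy": -12, "dz": -6, "rz": -0.36, "claw": 0},
    {"dx": 16, "dy": -16, "dz": -8, "rz": -0.48, "claw": 0},
    {"dx": 20, "dy": -20, "dz": -10, "rz": -0.6, "claw": 0}
  ]
}}

```text
invalid input
```

```bash
cat >> h.py <<'E'
from scipy.spatial.transform import Rotation as Rn
import json,os
def log():
    s=monitor.state()
    D=json.load(open('log.json')) if os.path.exists('log.json') else []
    D.append([list(map(float,s['joint_pos'])),list(map(float,s['tool_pos'])),list(map(float,s['tool_rot']))]);json.dump(D,open('log.json','w'));return s
def rot(q): return Rn.from_quat([q[1],q[2],q[3],q[0]])
E
python3 - <<'E'
from h import *
np.set_printoptions(precision=4,suppress=True)
D=[[[-1.32701134e+00,  5.33310564e-02,  1.61417159e+00, -5.73412035e-05,1.47599634e+00, -1.18995639e-01],[ 0.22164613, -0.58376755,  0.23015213],[-9.49529324e-04,  9.83592894e-01,  1.80399862e-01, -8.79174832e-05]]]
json.dump(D,open('log.json','w'))
s=log();print(s['time'],s['joint_pos'],s['tool_pos'],rot(s['tool_rot']).as_matrix())
E
```

```text
0.1 [-1.327   0.0533  1.6142 -0.0001  1.476  -0.119 ] [ 0.2216 -0.5838  0.2302] [[ 0.9349  0.3549 -0.0005]
 [ 0.3549 -0.9349  0.0018]
 [ 0.0002 -0.0019 -1.    ]]
```

>>> {"name": "play_rows", "arguments": {
  "commands": [
    {"dx": 4, "dy": -4, "dz": -2, "rx": 0, "ry": 0, "rz": -0.12, "claw": 0},
    {"dx": 8, "dy": -8, "dz": -4, "rx": 0, "ry": 0, "rz": -0.24, "claw": 0},
    {"dx": 12, "dy": -12, "dz": -6, "rx": 0, "ry": 0, "rz": -0.36, "claw": 0},
    {"dx": 16, "dy": -16, "dz": -8, "rx": 0, "ry": 0, "rz": -0.48, "claw": 0},
    {"dx": 20, "dy": -20, "dz": -10, "rx": 0, "ry": 0, "rz": -0.6, "claw": 0}
  ]
}}

```text
time: 0.6
tool_pos: [0.3186, -0.367, 0.3139]
tool_rot: [-0.001, 0.885, 0.465, 0.0]
contact_force: [1.7, -0.2, 0.3]
gripper_width: 0.999
```

```bash
python3 - <<'E'
from h import *
np.set_printoptions(precision=4,suppress=True)
s=log();print(s['time'],s['joint_pos'],s['tool_pos'],rot(s['tool_rot']).as_matrix())
E
```

```text
0.6 [-1.0096 -0.3207  1.8157  0.0008  1.649  -0.406 ] [ 0.3186 -0.367   0.3139] [[ 0.5676  0.8233 -0.0006]
 [ 0.8233 -0.5676  0.0025]
 [ 0.0017 -0.0019 -1.    ]]
```

>>> {"name": "play_rows", "arguments": {
  "commands": [
    {"dx": 5, "dy": -0.6, "dz": 1, "rx": 0, "ry": 0, "rz": -0.14, "claw": 0},
    {"dx": 10, "dy": -1.2, "dz": 2, "rx": 0, "ry": 0, "rz": -0.28, "claw": 0},
    {"dx": 15, "dy": -1.8, "dz": 3, "rx": 0, "ry": 0, "rz": -0.42, "claw": 0},
    {"dx": 20, "dy": -2.4, "dz": 4, "rx": 0, "ry": 0, "rz": -0.56, "claw": 0},
    {"dx": 25, "dy": -3, "dz": 5, "rx": 0, "ry": 0, "rz": -0.56, "claw": 0}
  ]
}}

```text
time: 1.1
tool_pos: [0.4322, -0.1494, 0.2653]
tool_rot: [-0.001, 0.722, 0.692, 0.001]
contact_force: [1.0, -0.1, -0.3]
gripper_width: 1.003
```

```bash
python3 - <<'E'
from h import *
np.set_printoptions(precision=4,suppress=True)
s=log();print(s['time'],s['joint_pos'],s['tool_pos'],rot(s['tool_rot']).as_matrix())
E
```

```text
1.1 [-0.4971 -0.3831  1.9423  0.0019  1.584  -0.4554] [ 0.4322 -0.1494  0.2653] [[ 0.0416  0.9991 -0.0005]
 [ 0.9991 -0.0416  0.0025]
 [ 0.0024 -0.0006 -1.    ]]
```

>>> {"name": "play_rows", "arguments": {
  "commands": [
    {"dx": 0, "dy": 1, "dz": 1, "rx": 0, "ry": 0.14, "rz": 0, "claw": 0},
    {"dx": 0, "dy": 2, "dz": 2, "rx": 0, "ry": 0.28, "rz": 0, "claw": 0},
    {"dx": 0, "dy": 3, "dz": 3, "rx": 0, "ry": 0.42, "rz": 0, "claw": 0},
    {"dx": 0, "dy": 4, "dz": 4, "rx": 0, "ry": 0.56, "rz": 0, "claw": 0},
    {"dx": 0, "dy": 4.5, "dz": 5, "rx": 0, "ry": 0.7, "rz": 0, "claw": 0}
  ]
}}

```text
time: 1.6
tool_pos: [0.4779, -0.1515, 0.2154]
tool_rot: [-0.239, 0.677, 0.65, 0.25]
contact_force: [-0.1, -1.1, -0.2]
gripper_width: 1.001
```

```bash
python3 - <<'E'
from h import *
np.set_printoptions(precision=4,suppress=True)
s=log();print(s['time'],s['joint_pos'],s['tool_pos'],rot(s['tool_rot']).as_matrix())
E
```

```text
1.6 [-0.7454  0.0023  1.806   0.5344  1.8021 -0.7058] [ 0.4779 -0.1515  0.2154] [[ 0.0311  0.9991  0.0277]
 [ 0.7596 -0.0417  0.6491]
 [ 0.6497  0.0009 -0.7602]]
```

```bash
cat > kin.py <<'E'
from h import *
from scipy.optimize import least_squares
E=Rn.from_euler
S4=1
def fkR(q,s4=1): return E('z',q[0])*E('y',q[1]+q[2])*E('z',s4*q[3])*E('y',q[4])*E('z',q[5]-np.pi/2)
def fk(q,p,s4=1):
    a1,d,h,L2,a3,L4,L6,d4=p
    R1=E('z',q[0]);R2=R1*E('y',q[1]);R3=R2*E('y',q[2]);R4=R3*E('z',s4*q[3]);R5=R4*E('y',q[4])
    return R1.apply([a1,d,h])+R2.apply([0,0,L2])+R3.apply([a3,0,L4])+R4.apply([0,d4,0])+R5.apply([0,0,L6])
def fit():
    D=json.load(open('log.json'))
    f=lambda p:np.r_[np.concatenate([fk(q,p)-np.array(t) for q,t,_ in D]),1e-4*(p-p0)]
    p0=np.array([0,.075,.3,.45,0,.45,.25,0.])
    r=least_squares(f,p0,xtol=1e-12,ftol=1e-12);return r.x,np.abs(r.fun[:-8]).max()
E
python3 - <<'E'
from kin import *
np.set_printoptions(precision=4,suppress=True)
D=json.load(open('log.json'))
for s in(1,-1):
    print([float(np.degrees((fkR(q,s).inv()*rot(w)).magnitude())) for q,t,w in D])
print(fkR(D[0][0]).as_matrix())
print(fit())
E
```

```text
[179.9999996846939, 180.0, 180.0, 180.0, 179.99999999999997]
[179.99937833444395, 179.99937801915172, 179.99294911305185, 179.997124193279, 166.5918886467976]
[[-0.9349 -0.3549 -0.0005]
 [-0.3549  0.9349  0.0018]
 [-0.0002  0.0019 -1.    ]]
(array([ 0.    ,  0.0742,  0.238 ,  0.4264,  0.0957,  0.6099,  0.2795,
       -0.    ]), np.float64(6.904394389550816e-09))
```

```bash
sed -i 's/q\[5\]-np.pi/q[5]+np.pi/' kin.py; cat >> kin.py <<'E'
LO=np.array([-3.01,-1.01,.06,-1.02,.09,-3.14]);HI=np.array([3.01,2.22,2.58,4.17,2.62,3.14])
def ik(pos,R,p,q0):
    f=lambda q:np.r_[fk(q,p)-pos,.3*(fkR(q).inv()*R).as_rotvec()]
    r=least_squares(f,np.clip(q0,LO+.01,HI-.01),bounds=(LO,HI));return r.x,np.abs(r.fun).max()
def pose_bottle(bz,fwd,g,lean,gp):
    """bottle z dir, side dir (perp, tool approach), grasp point g -> TCP pose; lean towards bz"""
    bz=np.array(bz,float);bz/=np.linalg.norm(bz);a=np.array(fwd,float);a-=a@bz*bz;a/=np.linalg.norm(a)
    z=np.cos(lean)*a+np.sin(lean)*bz;x=np.cos(lean)*bz-np.sin(lean)*a;y=np.cross(z,x)
    return np.array(g)+gp*z,Rn.from_matrix(np.c_[x,y,z])
E
python3 - <<'E'
from kin import *
np.set_printoptions(precision=3,suppress=True)
p,e=fit();D=json.load(open('log.json'))
J=least_squares(lambda p:np.concatenate([fk(q,p)-np.array(t) for q,t,_ in D]),p).jac;print(np.linalg.svd(J)[1])
print(max(np.degrees((fkR(q).inv()*rot(w)).magnitude()) for q,t,w in D))
q=np.array(D[-1][0])
rng=np.random.default_rng(0)
for lean in(0,.35,.6,.8):
  T,R=pose_bottle([.043,.999,0],[0,0,-1],[.480,-.044,.042],lean,.0187)
  print('grasp',lean,ik(T,R,p,q))
  for yaw in range(-180,180,20):
    for h in(.135,.235):
      best=None
      T,R=pose_bottle([0,0,-1],[np.cos(np.radians(yaw)),np.sin(np.radians(yaw)),0],[.689,-.158,h],lean,.0187)
      sols=[]
      for _ in range(12):
        x,er=ik(T,R,p,rng.uniform(LO,HI))
        if er<1e-4 and not any(np.abs(x-s).max()<.05 for s in sols): sols.append(x)
      for x in sols: print(lean,yaw,h,x)
E
```

```text
[4.419 3.176 3.143 0.517 0.362 0.296 0.106 0.095]
4.3515029708735636e-07
grasp 0 (array([-0.246, -0.058,  2.097, -0.   ,  1.102, -0.203]), np.float64(1.2653558645325802e-08))
0 -40 0.135 [-0.133  0.317  2.065  3.861  0.95   1.1  ]
0 -40 0.235 [-0.133  0.09   2.09   3.978  0.806  0.916]
0 -20 0.135 [-0.32   0.248  2.158  3.181  0.835  1.544]
0 -20 0.235 [-0.32  -0.001  2.186  3.193  0.614  1.529]
0 0 0.135 [-0.517  0.261  2.141  2.486  0.945  1.994]
0 0 0.235 [-0.517  0.016  2.168  2.363  0.78   2.183]
0 20 0.135 [-0.655  0.349  2.021  1.999  1.187  2.258]
0 20 0.235 [-0.655  0.131  2.045  1.918  1.113  2.455]
0 40 0.135 [-0.714  0.479  1.831  1.678  1.454  2.397]
0 40 0.235 [-0.714  0.292  1.853  1.657  1.438  2.562]
0 60 0.135 [-0.712  0.625  1.603  1.455  1.719  2.475]
0 60 0.235 [-0.712  0.463  1.624  1.477  1.734  2.617]
0 80 0.135 [-0.67   0.775  1.361  1.289  1.984  2.517]
0 80 0.235 [-0.67   0.631  1.381  1.344  2.015  2.649]
0 100 0.135 [-0.602  0.921  1.119  1.152  2.246  2.524]
0 100 0.235 [-0.602  0.789  1.14   1.239  2.287  2.658]
0 120 0.135 [-0.52   1.053  0.897  1.005 
[... 4913 characters left out ...]
 -3.11 ]
0.8 60 0.135 [-0.595  0.341  1.614  0.794  1.346  2.819]
0.8 60 0.235 [-0.595  0.235  1.563  0.775  1.458  2.932]
0.8 80 0.135 [-0.574  0.47   1.445  0.697  1.584  2.62 ]
0.8 80 0.235 [-0.574  0.373  1.394  0.704  1.697  2.716]
0.8 100 0.135 [-0.531  0.589  1.279  0.575  1.794  2.413]
0.8 100 0.235 [-0.531  0.5    1.228  0.598  1.911  2.494]
0.8 120 0.135 [-0.473  0.689  1.134  0.423  1.968  2.178]
0.8 120 0.235 [-0.473  0.607  1.08   0.452  2.091  2.242]
0.8 140 0.135 [-0.406  0.762  1.025  0.234  2.091  1.902]
0.8 140 0.235 [-0.406  0.685  0.97   0.255  2.22   1.94 ]
0.8 160 0.135 [-0.334  0.798  0.971  0.012  2.144  1.588]
0.8 160 0.235 [-0.334  0.723  0.914  0.013  2.276  1.59 ]
```

```bash
cat >> kin.py <<'E'
def delta(T,R,s=None):
    s=s or monitor.state();R0=rot(s['tool_rot']);
    return np.round(100*R0.inv().apply(T-s['tool_pos']),2),np.round((R0.inv()*R).as_rotvec(),3)
B=np.array([.4813,-.009,.042]);U=np.array([.043,.999,0])
LEAN=.75
E
python3 - <<'E'
from kin import *
np.set_printoptions(precision=3,suppress=True)
p,_=fit();s=monitor.state();q=s['joint_pos']
g=B-.037*U
for back in(.08,.0):
  T,R=pose_bottle(U,[0,0,-1],g,LEAN,.0217-back);print(back,T,delta(T,R,s));q,e=ik(T,R,p,q);print(q,e)
Tg,Rg=T,R
# transfer path check
Tl,_=pose_bottle(U,[0,0,-1],g+[0,0,.25],LEAN,.0217)
for yaw in(-20,-30,-40,-50):
  a=np.radians(yaw);gf=np.array([.689,-.158,.145])
  Tf,Rf=pose_bottle([0,0,-1],[np.cos(a),np.sin(a),0],gf+[0,0,.15],LEAN,.0217)
  print(yaw,'rotvec',(Rg.inv()*Rf).as_rotvec());x=ik(Tl,Rg,p,q)[0];dm=0
  for k in np.linspace(0,1,9):
    rv=(Rg.inv()*Rf).as_rotvec()*k;xn,e=ik(Tl+(Tf-Tl)*k,Rg*Rn.from_rotvec(rv),p,x);print(np.round(k,2),xn,round(e,6));x=xn
E
```

```text
0.08 [ 0.478 -0.086  0.085] (array([-3.49, -0.27, 14.21]), array([-0.   ,  0.043,  0.002]))
[-0.668  0.112  1.951  0.586  1.576 -0.774] 1.387074344272321e-10
0.0 [ 0.48  -0.031  0.026] (array([-3.15, -0.27, 22.21]), array([-0.   ,  0.043,  0.002]))
[-0.581  0.168  2.013  0.632  1.438 -0.781] 2.1149748619109233e-15
-20 rotvec [-0.049 -1.339 -1.386]
0.0 [-0.581 -0.177  1.883  0.649  1.821 -0.499] 0.0
0.12 [-0.525 -0.163  1.821  0.529  1.734 -0.627] 0.0
0.25 [-0.472 -0.158  1.781  0.414  1.631 -0.751] 0.0
0.38 [-0.423 -0.161  1.763  0.305  1.508 -0.871] 0.0
0.5 [-0.381 -0.169  1.765  0.205  1.366 -0.989] 0.0
0.62 [-0.348 -0.179  1.784  0.116  1.203 -1.107] 0.0
0.75 [-0.325 -0.187  1.817  0.04   1.021 -1.229] 0.0
0.88 [-0.317 -0.187  1.857 -0.015  0.818 -1.362] 0.0
1.0 [-0.324 -0.173  1.896 -0.033  0.598 -1.526] 0.0
-30 rotvec [-0.042 -1.399 -1.199]
0.0 [-0.581 -0.177  1.883  0.649  1.821 -0.499] 0.0
0.12 [-0.522 -0.163  1.82   0.522  1.733 -0.602] 0.0
0.25 [-0.464 -0.157  1.778  0.397  1.63  -0.699] 0.0
0.38 [-0.41  -0.157  1.756  0.274  1.511 -0.79 ] 0.0
0.5 [-0.36  -0.161  1.753  0.15
[... 547 characters left out ...]
8  1.748 -0.034  1.243 -0.805] 0.0
0.75 [-0.249 -0.143  1.771 -0.182  1.085 -0.831] 0.0
0.88 [-0.219 -0.131  1.803 -0.347  0.913 -0.834] 0.0
1.0 [-0.204 -0.109  1.839 -0.546  0.732 -0.794] 0.0
-50 rotvec [-0.029 -1.492 -0.819]
0.0 [-0.581 -0.177  1.883  0.649  1.821 -0.499] 0.0
0.12 [-0.517 -0.164  1.818  0.51   1.733 -0.551] 0.0
0.25 [-0.452 -0.153  1.769  0.367  1.635 -0.595] 0.0
0.38 [-0.387 -0.144  1.738  0.219  1.527 -0.631] 0.0
0.5 [-0.324 -0.135  1.723  0.066  1.409 -0.655] 0.0
0.62 [-0.267 -0.124  1.724 -0.094  1.28  -0.665] 0.0
0.75 [-0.218 -0.109  1.738 -0.267  1.143 -0.656] 0.0
0.88 [-0.18  -0.087  1.761 -0.461  1.    -0.618] 0.0
1.0 [-0.155 -0.055  1.788 -0.69   0.858 -0.539] 0.0
```

>>> {"name": "play_rows", "arguments": {
  "commands": [
    {"dx": -1, "dy": -0.1, "dz": 3, "rx": 0, "ry": 0.02, "rz": 0, "claw": 0},
    {"dx": -2, "dy": -0.2, "dz": 6, "rx": 0, "ry": 0.043, "rz": 0, "claw": 0},
    {"dx": -3, "dy": -0.3, "dz": 9, "rx": 0, "ry": 0.043, "rz": 0, "claw": 0},
    {"dx": -3.3, "dy": -0.3, "dz": 12, "rx": 0, "ry": 0.043, "rz": 0, "claw": 0},
    {"dx": -3.4, "dy": -0.3, "dz": 14, "rx": 0, "ry": 0.043, "rz": 0, "claw": 0}
  ]
}}

```text
time: 2.1
tool_pos: [0.4763, -0.0848, 0.0843]
tool_rot: [-0.255, 0.672, 0.643, 0.264]
contact_force: [0.1, -0.5, 0.6]
gripper_width: 0.998
```

```bash
python3 - <<'E'
from kin import *
np.set_printoptions(precision=3,suppress=True)
s=log();print(fit()[1],plane('top',[[340,268.5]],.06))
T,R=pose_bottle(U,[0,0,-1],B-.037*U,LEAN,.0217);print(delta(T,R,s))
cv2.imwrite('pics/s1.png',grab_frame('side'));t=grab_frame('top');crop(t,220,170,370,290,5,'pics/t1.png')
E
```

```text
5.053629514861768e-09 [[ 0.41  -0.178  0.06 ]]
(array([-0.05,  0.2 ,  7.92]), array([-0.003, -0.002, -0.001]))
```

View pics/s1.png

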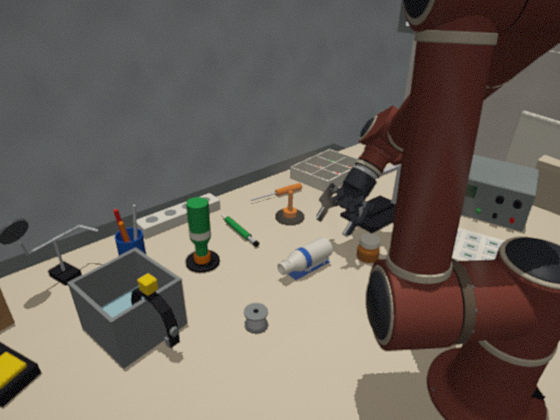

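View pics/t1.png

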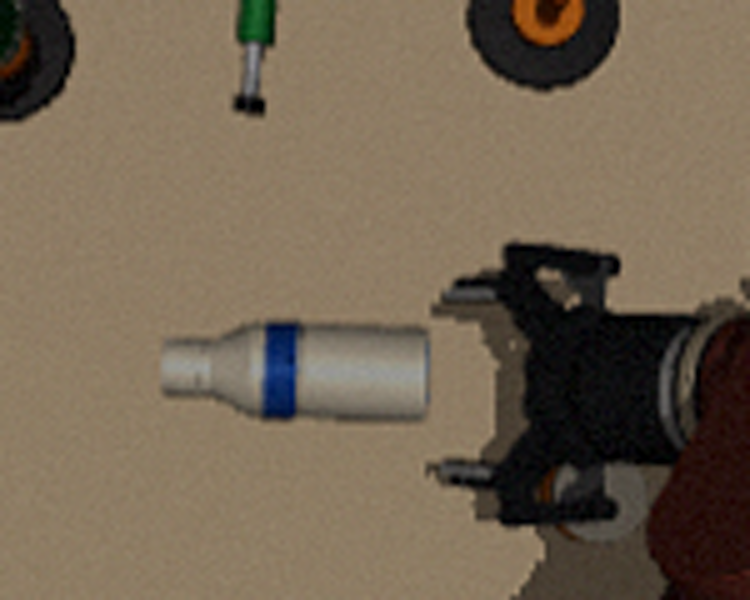

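The side view shows the gripper behind the bottle's base, clear of the jar at (368,248). The top crop shows the fingers on either side of the bottle's axis, which lies on crop row 373. I go in along the tool axis.

>>> {"name": "play_rows", "arguments": {
  "commands": [
    {"dx": 0, "dy": 0.2, "dz": 2, "rx": 0, "ry": 0, "rz": 0, "claw": 0},
    {"dx": 0, "dy": 0.2, "dz": 4, "rx": 0, "ry": 0, "rz": 0, "claw": 0},
    {"dx": 0, "dy": 0.2, "dz": 6, "rx": 0, "ry": 0, "rz": 0, "claw": 0},
    {"dx": 0, "dy": 0.2, "dz": 7.9, "rx": 0, "ry": 0, "rz": 0, "claw": 0},
    {"dx": 0, "dy": 0.2, "dz": 7.9, "rx": 0, "ry": 0, "rz": 0, "claw": 0}
  ]
}}

```text
time: 2.7
tool_pos: [0.4782, -0.0289, 0.0257]
tool_rot: [-0.258, 0.671, 0.644, 0.263]
contact_force: [-0.1, 0.9, -0.2]
gripper_width: 0.996
```

```bash
python3 - <<'E'
from kin import *
s=log();T,R=pose_bottle(U,[0,0,-1],B-.037*U,LEAN,.0217);print(delta(T,R,s))
t=grab_frame('top');crop(t,220,170,370,290,5,'pics/t2.png');crop(grab_frame('side'),250,150,410,290,5,'pics/s2.png')
E
```

```text
(array([-0.13,  0.22, -0.18]), array([-0.008, -0.005, -0.002]))
```

View pics/t2.png

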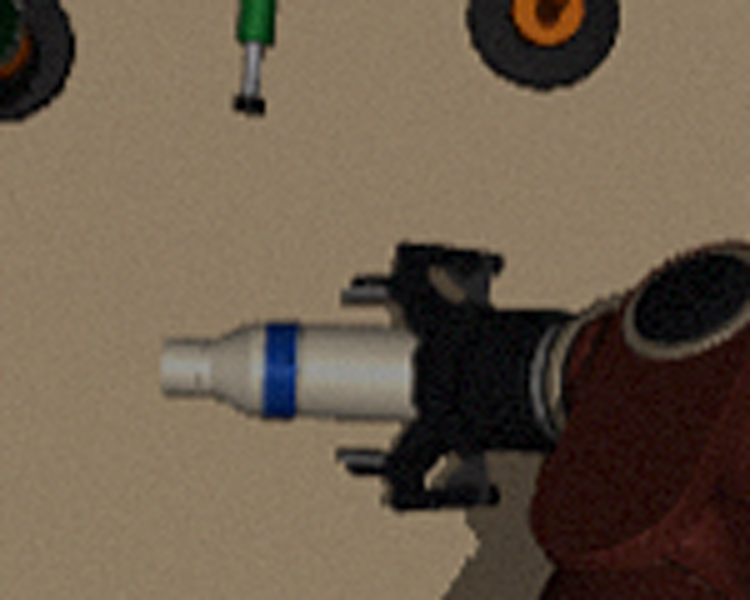

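View pics/s2.png

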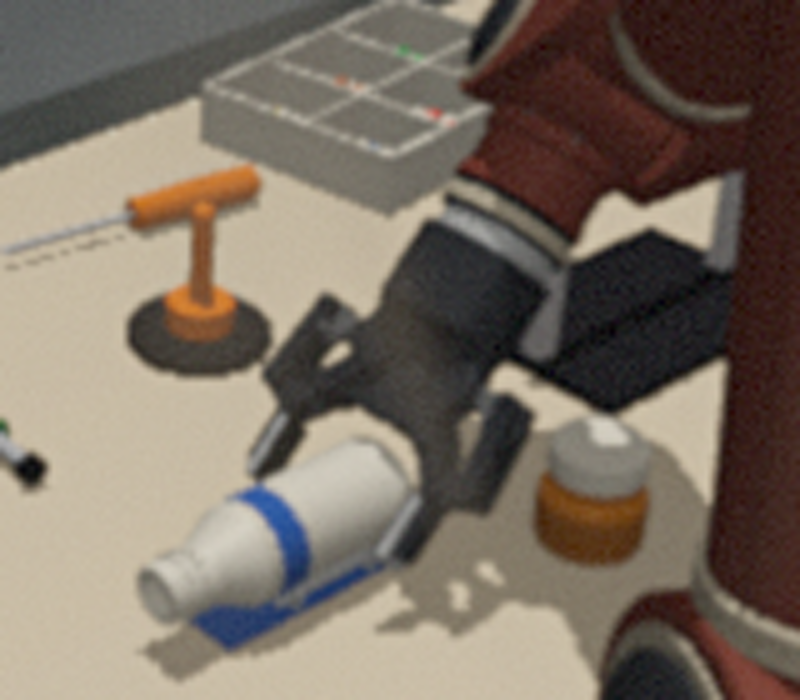

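The top crop shows the fingers at rows 290 and 463, centred on 377, with the bottle's axis on row 370. I shift 3 mm and close.

>>> {"name": "play_rows", "arguments": {
  "commands": [
    {"dx": 0, "dy": 0.25, "dz": 0, "rx": 0, "ry": 0, "rz": 0, "claw": 0},
    {"dx": 0, "dy": 0.25, "dz": 0, "rx": 0, "ry": 0, "rz": 0, "claw": 0.2},
    {"dx": 0, "dy": 0.25, "dz": 0, "rx": 0, "ry": 0, "rz": 0, "claw": 0.6},
    {"dx": 0, "dy": 0.25, "dz": 0, "rx": 0, "ry": 0, "rz": 0, "claw": 1},
    {"dx": 0, "dy": 0.25, "dz": 0, "rx": 0, "ry": 0, "rz": 0, "claw": 1}
  ]
}}

```text
time: 3.3
tool_pos: [0.4818, -0.0311, 0.028]
tool_rot: [-0.257, 0.671, 0.644, 0.264]
contact_force: [-4.1, -2.0, 4.6]
gripper_width: 0.617
```

>>> {"name": "play_rows", "arguments": {
  "commands": [
    {"dx": 0, "dy": 0, "dz": 0, "rx": 0, "ry": 0, "rz": 0, "claw": 1},
    {"dx": 0, "dy": 0, "dz": 0, "rx": 0, "ry": 0, "rz": 0, "claw": 1},
    {"dx": 0, "dy": 0, "dz": 0, "rx": 0, "ry": 0, "rz": 0, "claw": 1}
  ]
}}

```text
time: 3.6
tool_pos: [0.4818, -0.0314, 0.0282]
tool_rot: [-0.257, 0.671, 0.644, 0.263]
contact_force: [-0.6, -0.8, 2.2]
gripper_width: 0.617
```

```bash
python3 - <<'E'
from kin import *
np.set_printoptions(precision=3,suppress=True)
s=log();print(s['tool_pos'],s['contact_force'],s['gripper_width'],rot(s['tool_rot']).as_matrix())
t=grab_frame('top');crop(t,220,170,370,290,5,'pics/t3.png');crop(grab_frame('side'),250,150,410,290,5,'pics/s3.png')
E
```

```text
[ 0.482 -0.031  0.028] [-0.596 -0.829  2.171] 0.6173474245242081 [[ 0.031  0.999  0.023]
 [ 0.729 -0.038  0.684]
 [ 0.684 -0.005 -0.729]]
```

View pics/t3.png

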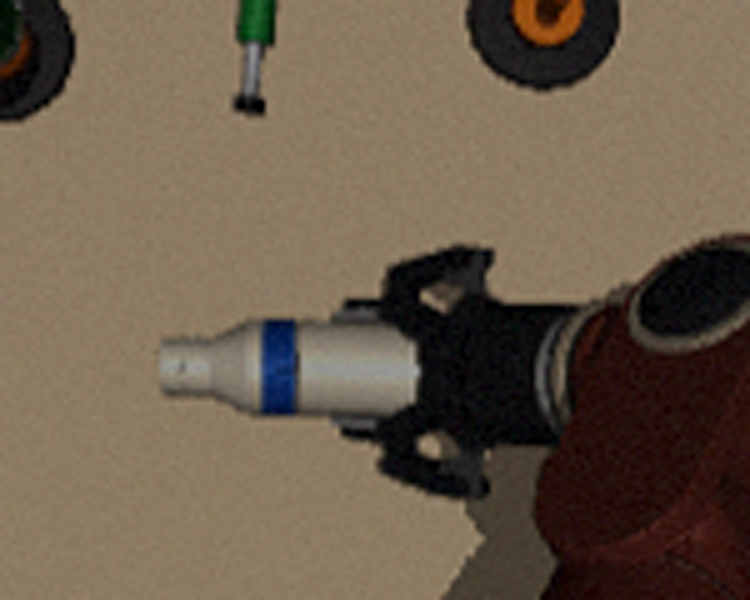

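View pics/s3.png

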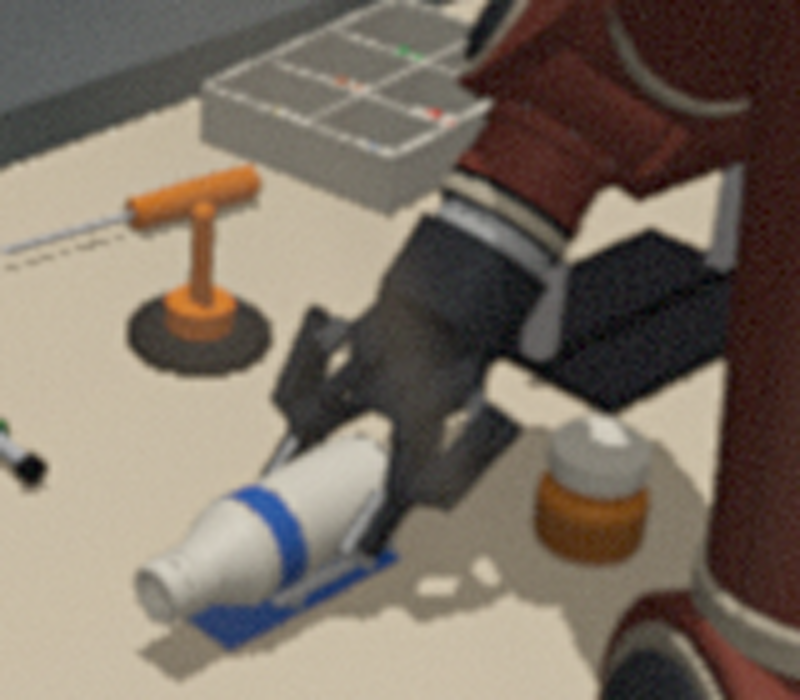

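Both crops show the bottle between the pads, and the 0.617 opening (52 mm) fits the 54 mm body. Now the lift.

>>> {"name": "play_rows", "arguments": {
  "commands": [
    {"dx": 1, "dy": 0, "dz": -1, "rx": 0, "ry": 0, "rz": 0, "claw": 1},
    {"dx": 3, "dy": 0, "dz": -3.2, "rx": 0, "ry": 0, "rz": 0, "claw": 1},
    {"dx": 6, "dy": 0, "dz": -6.4, "rx": 0, "ry": 0, "rz": 0, "claw": 1},
    {"dx": 9, "dy": 0, "dz": -9.6, "rx": 0, "ry": 0, "rz": 0, "claw": 1},
    {"dx": 12, "dy": 0, "dz": -12.8, "rx": 0, "ry": 0, "rz": 0, "claw": 1}
  ]
}}

```text
time: 4.2
tool_pos: [0.4824, -0.031, 0.206]
tool_rot: [-0.257, 0.671, 0.644, 0.264]
contact_force: [0.9, -0.2, -1.4]
gripper_width: 0.615
```

```bash
python3 - <<'E'
from kin import *
np.set_printoptions(precision=3,suppress=True)
s=log();print(s['tool_pos'],s['contact_force'],s['gripper_width'],s['joint_pos'])
a=np.radians(-30)
T,R=pose_bottle([0,0,-1],[np.cos(a),np.sin(a),0],[.689,-.158,.145+.14],LEAN,.019)
print(delta(T,R,s))
d,r=delta(T,R,s)
for k in np.linspace(0.2,1,5): # check heights of mouth along path
    Rk=rot(s['tool_rot'])*Rn.from_rotvec(r*k);Tk=s['tool_pos']+(T-s['tool_pos'])*k
    bz=Rk.apply([np.cos(LEAN),0,np.sin(LEAN)]);print(Tk,'mouth',Tk-.019*Rk.apply([0,0,1])+bz*.112)
E
```

```text
[ 0.482 -0.031  0.206] [ 0.908 -0.241 -1.393] 0.6151962828932362 [-0.578 -0.102  1.938  0.633  1.722 -0.576]
(array([ -4.56,  22.33, -13.48]), array([-0.045, -1.406, -1.195]))
[ 0.526 -0.058  0.219] mouth [0.513 0.04  0.204]
[ 0.57  -0.085  0.232] mouth [0.546 0.002 0.188]
[ 0.614 -0.111  0.246] mouth [ 0.586 -0.046  0.175]
[ 0.657 -0.138  0.259] mouth [ 0.634 -0.101  0.169]
[ 0.701 -0.165  0.272] mouth [ 0.689 -0.158  0.173]
```

>>> {"name": "play_rows", "arguments": {
  "commands": [
    {"dx": -0.3, "dy": 1.6, "dz": -1, "rx": 0, "ry": -0.1, "rz": -0.084, "claw": 1},
    {"dx": -0.6, "dy": 3.1, "dz": -1.9, "rx": 0, "ry": -0.2, "rz": -0.167, "claw": 1},
    {"dx": -1, "dy": 4.7, "dz": -2.8, "rx": -0.01, "ry": -0.3, "rz": -0.25, "claw": 1},
    {"dx": -1.3, "dy": 6.2, "dz": -3.8, "rx": -0.01, "ry": -0.4, "rz": -0.335, "claw": 1},
    {"dx": -1.6, "dy": 7.8, "dz": -4.7, "rx": -0.016, "ry": -0.49, "rz": -0.42, "claw": 1}
  ]
}}

```text
time: 4.7
tool_pos: [0.5597, -0.0777, 0.2309]
tool_rot: [-0.026, 0.567, 0.81, 0.146]
contact_force: [0.5, 0.4, -1.3]
gripper_width: 0.615
```

```bash
cat >> kin.py <<'E'
def final(h,yaw=-30,xy=(.689,-.158)):
    a=np.radians(yaw);return pose_bottle([0,0,-1],[np.cos(a),np.sin(a),0],[xy[0],xy[1],h],LEAN,.019)
E
python3 - <<'E'
from kin import *
np.set_printoptions(precision=3,suppress=True)
s=log();print(s['tool_pos'],s['joint_pos']);print(delta(*final(.285),s))
E
```

```text
[ 0.56  -0.078  0.231] [-0.418 -0.127  1.809  0.3    1.459 -0.801]
(array([-12.12,  11.21,  -4.51]), array([-0.025, -0.91 , -0.772]))
```

>>> {"name": "play_rows", "arguments": {
  "commands": [
    {"dx": -1.5, "dy": 1.4, "dz": -0.5, "rx": 0, "ry": -0.11, "rz": -0.095, "claw": 1},
    {"dx": -3, "dy": 2.8, "dz": -1.1, "rx": 0, "ry": -0.22, "rz": -0.19, "claw": 1},
    {"dx": -4.5, "dy": 4.2, "dz": -1.7, "rx": -0.01, "ry": -0.33, "rz": -0.28, "claw": 1},
    {"dx": -6, "dy": 5.6, "dz": -2.2, "rx": -0.01, "ry": -0.44, "rz": -0.37, "claw": 1},
    {"dx": -7.3, "dy": 6.8, "dz": -2.7, "rx": -0.015, "ry": -0.55, "rz": -0.465, "claw": 1}
  ]
}}

```text
time: 5.2
tool_pos: [0.6463, -0.1297, 0.2576]
tool_rot: [0.234, 0.384, 0.893, -0.005]
contact_force: [-1.0, 0.4, -0.4]
gripper_width: 0.617
```

```bash
python3 - <<'E'
from kin import *
np.set_printoptions(precision=3,suppress=True)
s=log();print(s['tool_pos'],s['joint_pos']);print(delta(*final(.285),s))
E
```

```text
[ 0.646 -0.13   0.258] [-0.283 -0.158  1.823 -0.076  1.01  -1.016]
(array([-6.28,  1.53,  1.64]), array([-0.009, -0.355, -0.304]))
```

>>> {"name": "play_rows", "arguments": {
  "commands": [
    {"dx": -2, "dy": 0.5, "dz": 0.5, "rx": 0, "ry": -0.12, "rz": -0.1, "claw": 1},
    {"dx": -4, "dy": 1, "dz": 1, "rx": 0, "ry": -0.24, "rz": -0.2, "claw": 1},
    {"dx": -6.3, "dy": 1.5, "dz": 1.6, "rx": -0.01, "ry": -0.355, "rz": -0.304, "claw": 1},
    {"dx": -6.3, "dy": 1.5, "dz": 1.6, "rx": -0.01, "ry": -0.355, "rz": -0.304, "claw": 1},
    {"dx": -6.3, "dy": 1.5, "dz": 1.6, "rx": -0.01, "ry": -0.355, "rz": -0.304, "claw": 1}
  ]
}}

```text
time: 5.7
tool_pos: [0.6996, -0.1647, 0.2713]
tool_rot: [0.384, 0.238, 0.886, -0.102]
contact_force: [-0.3, 0.1, -0.9]
gripper_width: 0.62
```

```bash
python3 - <<'E'
from kin import *
np.set_printoptions(precision=3,suppress=True)
s=log();print(s['tool_pos'],s['joint_pos'],s['contact_force']);print(delta(*final(.285),s))
t=grab_frame('top');crop(t,270,100,400,220,6,'pics/t4.png');im=grab_frame('side');cv2.imwrite('pics/s4raw.png',im);cv2.imwrite('pics/t4raw.png',t);crop(im,230,100,350,240,5,'pics/s4.png')
E
```

```text
[ 0.7   -0.165  0.271] [-0.261 -0.15   1.89  -0.328  0.627 -1.118] [-0.303  0.073 -0.923]
(array([-0.15,  0.05,  0.05]), array([ 0.001, -0.003, -0.002]))
```

View pics/t4.png

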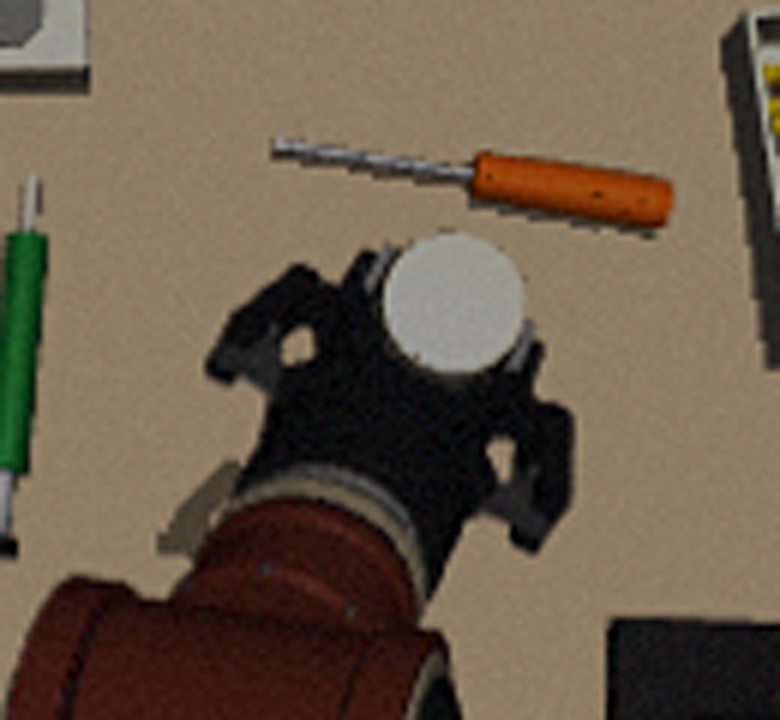

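View pics/s4.png

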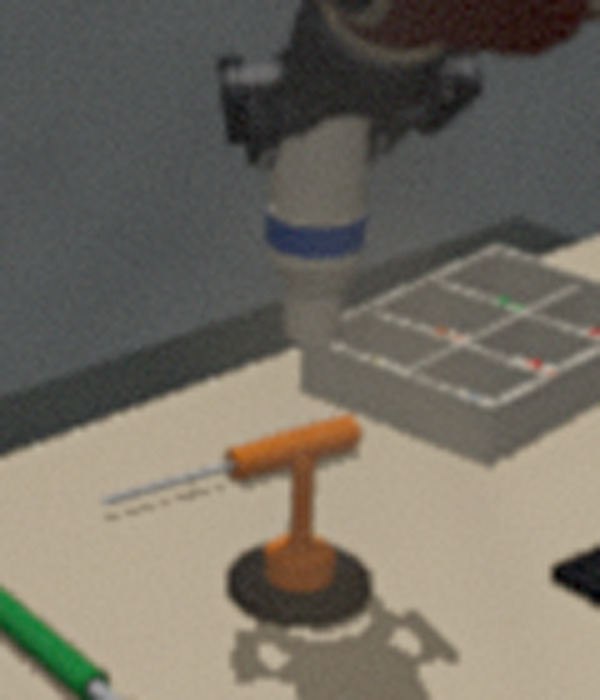

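```bash
python3 - <<'E'
from kin import *
np.set_printoptions(precision=4,suppress=True)
s=monitor.state();t=cv2.imread('pics/t4raw.png');im=cv2.imread('pics/s4raw.png')
H=cv2.cvtColor(t,cv2.COLOR_BGR2HSV)
k=((H[...,1]<45)&(H[...,2]>110)).astype(np.uint8)*255;o=np.zeros_like(k);o[135:167,332:362]=k[135:167,332:362]
o=cv2.morphologyEx(o,cv2.MORPH_OPEN,np.ones((5,5)))
c=max(cv2.findContours(o,0,1)[0],key=cv2.contourArea);e=cv2.fitEllipse(c);print(e)
for z in(.315,.323,.33):
    a=plane('top',[e[0],[e[0][0]+13.5*1,e[0][1]]],z);print(z,a[0],'diam',np.linalg.norm(plane('top',[[e[0][0]-sum(e[1])/4,e[0][1]]],z)-plane('top',[[e[0][0]+sum(e[1])/4,e[0][1]]],z)))
R=rot(s['tool_rot']);gp=s['tool_pos']-.019*R.apply([0,0,1]);bz=R.apply([np.cos(LEAN),0,np.sin(LEAN)]);print('grasp',gp,'bz',bz)
for d in(-.038,0,.062,.084,.112):print(d,proj('side',gp+bz*d)[0]*5-[1150-2,500-2])
for z in(.03,.06,.095):print('peg',proj('side',[.689,-.158,z])[0]*5-[1148,498])
E
```

```text
((345.2350769042969, 149.9933319091797), (22.007902145385742, 22.701107025146484), 128.70204162597656)
0.315 [ 0.688  -0.1587  0.315 ] diam 0.0491836530382291
0.323 [ 0.6863 -0.1573  0.323 ] diam 0.048715417722547984
0.33 [ 0.6847 -0.1561  0.33  ] diam 0.04830571182132699
grasp [ 0.6884 -0.1581  0.286 ] bz [ 0.0007  0.0024 -1.    ]
-0.038 [320.645   73.7191]
0 [317.8594 141.7508]
0.062 [313.4717 248.3297]
0.084 [311.9606 284.8725]
0.112 [310.0715 330.4446]
peg [301.0574 548.5877]
peg [302.7713 505.1392]
peg [304.8179 453.1007]
```

```bash
python3 - <<'E'
from kin import *
im=cv2.imread('pics/s4raw.png').astype(int)
H=cv2.cvtColor(im.astype(np.uint8),cv2.COLOR_BGR2HSV)
for y in(144,146,148): # band blue
    q=[x for x in range(278,310) if 100<H[y,x,0]<130 and H[y,x,1]>100];print('band',y,min(q),max(q))
for y in range(156,172,2): print(y,[int(v) for v in im[y,282:306].sum(1)//3])
for y in range(194,212,3): print(y,[int(v) for v in (im[y,280:300,2]-im[y,280:300,0])])
E
```

```text
Traceback (most recent call last):
ValueError: min() iterable argument is empty
```

```bash
python3 - <<'E'
from kin import *
im=cv2.GaussianBlur(cv2.imread('pics/s4raw.png'),(1,5),0).astype(int)
for y in(145,147,149): print('band',y,[int(v) for v in (im[y,278:310,0]-im[y,278:310,2])])
for y in range(156,172,2): print(y,[int(v) for v in im[y,282:306].sum(1)//3])
for y in range(196,212,3): print(y,[int(v) for v in (im[y,280:300,2]-im[y,280:300,0])])
E
```

```text
band 145 [1, 0, 2, 0, 3, 17, 27, 29, 25, 20, 14, 11, 12, 11, 9, 8, 8, 8, 8, 11, 12, 10, 19, 20, 14, 2, -2, -3, -2, -2, -3, -1]
band 147 [0, 1, 1, 0, 3, 16, 27, 33, 33, 33, 33, 32, 33, 32, 30, 29, 29, 28, 28, 28, 28, 26, 27, 23, 12, -1, -2, -3, -3, -2, -2, -1]
band 149 [-1, 1, 1, 1, 0, 2, 7, 17, 26, 27, 31, 28, 33, 33, 33, 28, 30, 28, 28, 27, 24, 21, 18, 13, 3, -1, -3, -1, -2, -3, -1, -3]
156 [86, 87, 88, 87, 86, 85, 85, 89, 90, 90, 90, 93, 93, 92, 91, 89, 86, 80, 77, 73, 72, 74, 72, 73]
158 [88, 89, 86, 87, 87, 88, 89, 92, 92, 92, 92, 94, 93, 91, 91, 87, 81, 76, 72, 73, 73, 76, 78, 84]
160 [82, 81, 78, 78, 82, 92, 94, 97, 97, 98, 98, 99, 99, 99, 97, 92, 84, 81, 80, 83, 92, 97, 102, 114]
162 [70, 69, 70, 70, 77, 91, 99, 99, 103, 103, 105, 102, 103, 100, 100, 96, 98, 109, 107, 106, 105, 105, 105, 114]
164 [68, 68, 69, 69, 77, 91, 100, 99, 104, 104, 106, 104, 103, 101, 97, 95, 100, 106, 101, 100, 96, 96, 100, 104]
166 [68, 67, 69, 68, 74, 86, 95, 99, 103, 104, 103, 105, 104, 100, 97, 94, 93, 96, 97, 96, 96, 97, 100, 101]
168 [67, 67, 69, 69, 74, 82, 96, 101, 102, 102, 102, 103, 102, 102, 112, 115, 114, 105, 103, 98, 98, 100, 100, 101]
170 [76, 84, 90, 97, 112, 128, 144, 138, 112, 99, 99, 100, 101, 102, 109, 117, 116, 113, 114, 114, 116, 117, 110, 110]
196 [33, 33, 31, 31, 33, 33, 32, 33, 50, 69, 69, 68, 51, 39, 33, 34, 35, 36, 34, 34]
199 [35, 36, 35, 35, 35, 34, 35, 34, 46, 70, 72, 68, 46, 35, 32, 35, 34, 34, 34, 33]
202 [35, 35, 35, 35, 35, 33, 34, 35, 48, 68, 75, 64, 45, 33, 32, 34, 34, 35, 34, 34]
205 [34, 35, 33, 34, 35, 38, 42, 49, 58, 69, 73, 65, 52, 40, 37, 34, 34, 34, 35, 33]
208 [31, 30, 35, 67, 94, 102, 106, 89, 71, 69, 70, 70, 71, 83, 73, 57, 41, 32, 30, 35]
211 [12, 9, 25, 64, 80, 82, 81, 78, 79, 78, 75, 77, 77, 81, 81, 78, 60, 23, 11, 16]
```

The side view has the peg's axis at column 290.0 and the bottle's band at 292.5, which is where a bottle axis over the peg should appear (within 1 mm). It hangs vertical, so I lower it.

>>> {"name": "play_rows", "arguments": {
  "commands": [
    {"dx": 1.1, "dy": 0, "dz": 1, "rx": 0, "ry": 0, "rz": 0, "claw": 1},
    {"dx": 2.2, "dy": 0, "dz": 2, "rx": 0, "ry": 0, "rz": 0, "claw": 1},
    {"dx": 3.3, "dy": 0, "dz": 3.1, "rx": 0, "ry": 0, "rz": 0, "claw": 1},
    {"dx": 4.4, "dy": 0, "dz": 4.1, "rx": 0, "ry": 0, "rz": 0, "claw": 1},
    {"dx": 4.4, "dy": 0, "dz": 4.1, "rx": 0, "ry": 0, "rz": 0, "claw": 1}
  ]
}}

```text
time: 6.3
tool_pos: [0.6984, -0.1645, 0.2069]
tool_rot: [0.382, 0.239, 0.887, -0.102]
contact_force: [0.4, -0.1, -1.8]
gripper_width: 0.612
```

```bash
python3 - <<'E'
from kin import *
np.set_printoptions(precision=3,suppress=True)
s=log();print(s['tool_pos'],s['contact_force']);print(delta(*final(.21),s),delta(*final(.15),s))
im=grab_frame('side');cv2.imwrite('pics/s5raw.png',im);crop(im,250,150,340,230,8,'pics/s5.png')
E
```

```text
[ 0.698 -0.164  0.207] [ 0.374 -0.117 -1.793]
(array([0.54, 0.09, 0.87]), array([-0.001, -0.008, -0.001])) (array([4.9 , 0.09, 4.99]), array([-0.001, -0.008, -0.001]))
```

View pics/s5.png

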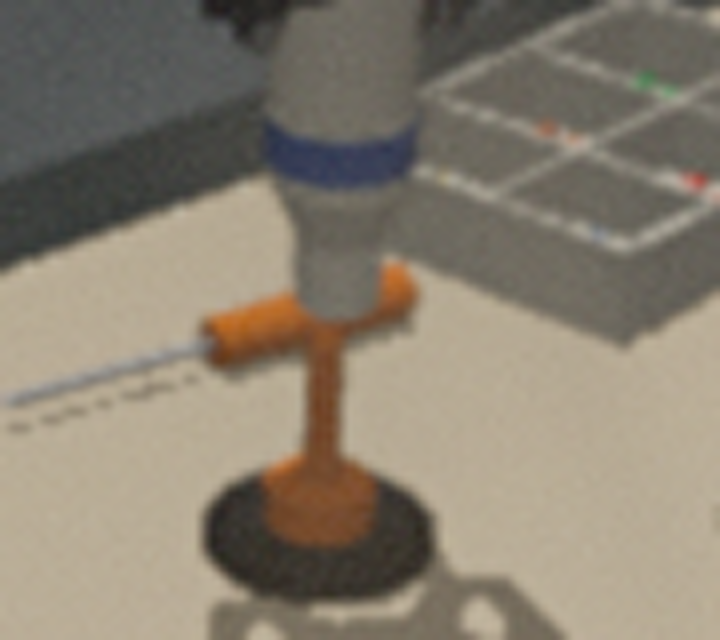

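```bash
python3 - <<'E'
from kin import *
print(delta(*final(.22,xy=(.690,-.157))))
E
```

```text
(array([0.04, 0.2 , 0.3 ]), array([ 0.   , -0.005, -0.002]))
```

>>> {"name": "play_rows", "arguments": {
  "commands": [
    {"dx": 0.1, "dy": 0.2, "dz": 0.4, "rx": 0, "ry": -0.006, "rz": 0, "claw": 1},
    {"dx": 0.1, "dy": 0.2, "dz": 0.4, "rx": 0, "ry": -0.006, "rz": 0, "claw": 1},
    {"dx": 0.1, "dy": 0.2, "dz": 0.4, "rx": 0, "ry": -0.006, "rz": 0, "claw": 1}
  ]
}}

```text
time: 6.65
tool_pos: [0.7026, -0.164, 0.2064]
tool_rot: [0.386, 0.238, 0.885, -0.103]
contact_force: [-0.8, -0.2, -0.3]
gripper_width: 0.614
```

```bash
python3 - <<'E'
from kin import *
np.set_printoptions(precision=3,suppress=True)
s=log();print(s['tool_pos'],s['contact_force']);print(delta(*final(.22,xy=(.690,-.157)),s))
im=grab_frame('side');t=grab_frame('top');cv2.imwrite('pics/s6raw.png',im);crop(im,250,150,340,230,8,'pics/s6.png');cv2.imwrite('pics/t6raw.png',t);crop(t,310,120,370,180,10,'pics/t6.png')
E
```

```text
[ 0.703 -0.164  0.206] [-0.799 -0.242 -0.333]
(array([-0.01, -0.02, -0.08]), array([ 0.   ,  0.002, -0.002]))
```

View pics/s6.png

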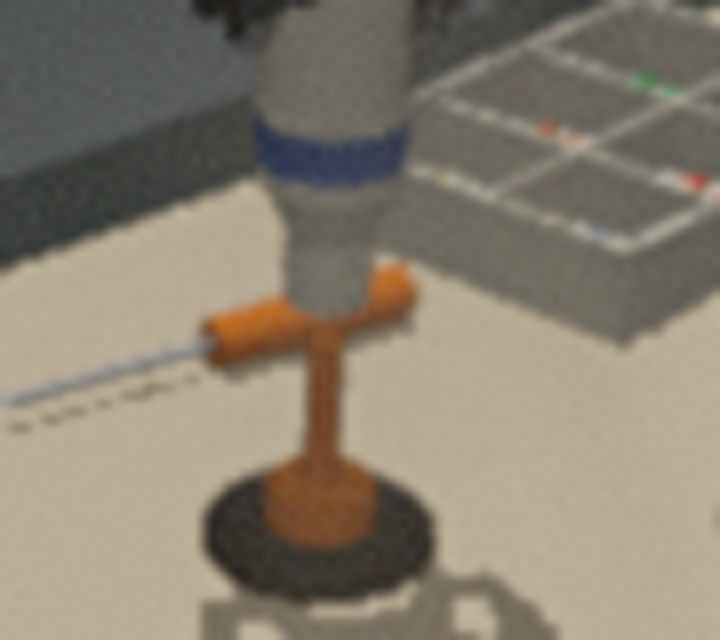

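View pics/t6.png

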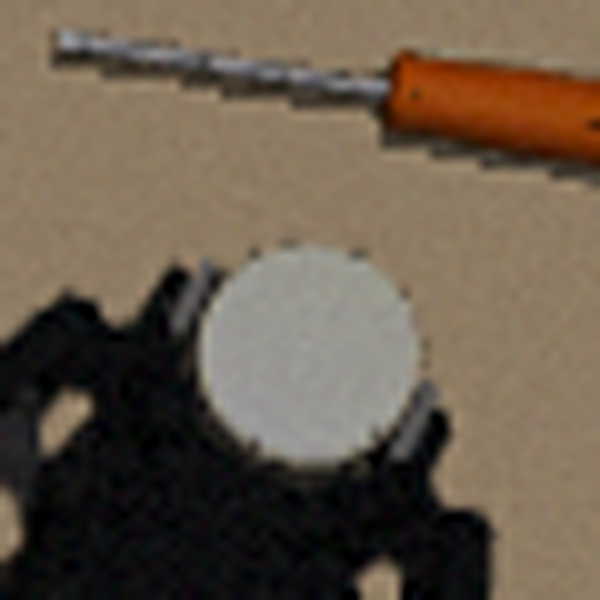

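```bash
python3 - <<'E'
from kin import *
print(plane('top',[[340.5,155.2]],.258), proj('top',[.69,-.157,.258]),plane('top',[[329,171.3]],.03))
E
```

```text
[[ 0.68851096 -0.15692146  0.258     ]] [[340.51417388 154.57323088]] [[ 0.68896575 -0.1577825   0.03      ]]
```

```bash
python3 - <<'E'
from kin import *
for h in(.2,.18,.16):print(delta(*final(h,xy=(.690,-.157))))
E
```

```text
(array([ 1.49, -0.02,  1.3 ]), array([ 0.   ,  0.002, -0.002]))
(array([ 2.96, -0.03,  2.66]), array([ 0.   ,  0.002, -0.002]))
(array([ 4.43, -0.03,  4.02]), array([ 0.   ,  0.002, -0.002]))
```

>>> {"name": "play_rows", "arguments": {
  "commands": [
    {"dx": 0.5, "dy": 0, "dz": 0.4, "rx": 0, "ry": 0, "rz": 0, "claw": 1},
    {"dx": 1, "dy": 0, "dz": 0.85, "rx": 0, "ry": 0, "rz": 0, "claw": 1},
    {"dx": 1.5, "dy": 0, "dz": 1.3, "rx": 0, "ry": 0, "rz": 0, "claw": 1},
    {"dx": 1.5, "dy": 0, "dz": 1.3, "rx": 0, "ry": 0, "rz": 0, "claw": 1}
  ]
}}

```text
time: 7.15
tool_pos: [0.701, -0.1635, 0.1843]
tool_rot: [0.385, 0.238, 0.886, -0.103]
contact_force: [0.5, 0.3, -0.7]
gripper_width: 0.618
```

```bash
python3 - <<'E'
from kin import *
np.set_printoptions(precision=3,suppress=True)
s=log();print(s['tool_pos'],s['contact_force'])
for h in(.18,.16,.145):print(delta(*final(h,xy=(.690,-.157)),s))
im=grab_frame('side');crop(im,250,150,340,230,8,'pics/s7.png')
E
```

```text
[ 0.701 -0.163  0.184] [ 0.505  0.329 -0.749]
(array([1.18, 0.01, 1.26]), array([-0.   , -0.001, -0.001]))
(array([2.65, 0.01, 2.63]), array([-0.   , -0.001, -0.001]))
(array([3.74, 0.01, 3.65]), array([-0.   , -0.001, -0.001]))
```

View pics/s7.png

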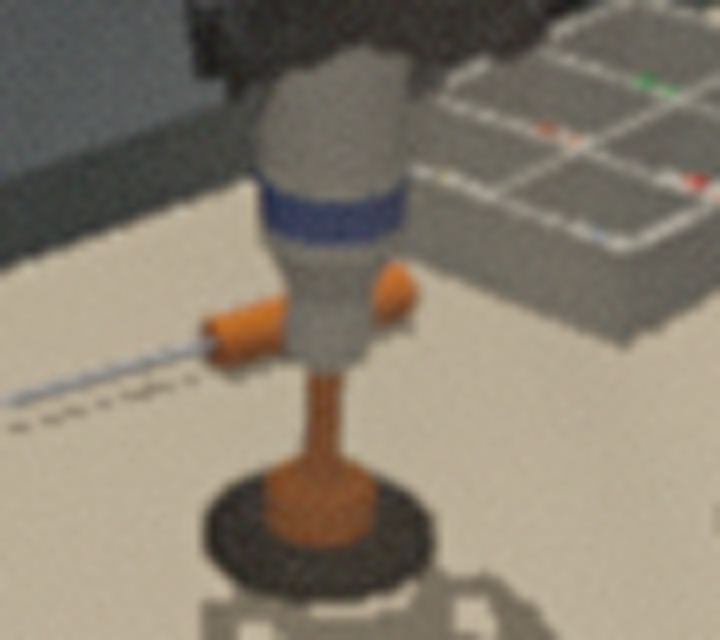

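The neck is over the peg tip, with the neck axis at crop column 327 and the peg at 323, and no contact force. I continue.

>>> {"name": "play_rows", "arguments": {
  "commands": [
    {"dx": 0.6, "dy": 0, "dz": 0.6, "rx": 0, "ry": 0, "rz": 0, "claw": 1},
    {"dx": 1.2, "dy": 0, "dz": 1.2, "rx": 0, "ry": 0, "rz": 0, "claw": 1},
    {"dx": 1.8, "dy": 0, "dz": 1.8, "rx": 0, "ry": 0, "rz": 0, "claw": 1},
    {"dx": 2.4, "dy": 0, "dz": 2.4, "rx": 0, "ry": 0, "rz": 0, "claw": 1},
    {"dx": 2.65, "dy": 0, "dz": 2.65, "rx": 0, "ry": 0, "rz": 0, "claw": 1}
  ]
}}

```text
time: 7.7
tool_pos: [0.7018, -0.1641, 0.1456]
tool_rot: [0.384, 0.238, 0.886, -0.103]
contact_force: [-0.7, -1.0, -0.8]
gripper_width: 0.618
```

```bash
python3 - <<'E'
from kin import *
np.set_printoptions(precision=3,suppress=True)
s=log();print(s['tool_pos'],s['contact_force'],s['joint_pos'])
for h in(.15,.145,.14):print(delta(*final(h,xy=(.690,-.157)),s))
im=grab_frame('side');crop(im,250,150,340,230,8,'pics/s8.png')
E
```

```text
[ 0.702 -0.164  0.146] [-0.738 -0.981 -0.77 ] [-0.258  0.001  1.974 -0.5    0.412 -0.922]
(array([0.62, 0.02, 0.59]), array([-0.001, -0.003, -0.001]))
(array([0.98, 0.02, 0.94]), array([-0.001, -0.003, -0.001]))
(array([1.35, 0.02, 1.28]), array([-0.001, -0.003, -0.001]))
```

View pics/s8.png

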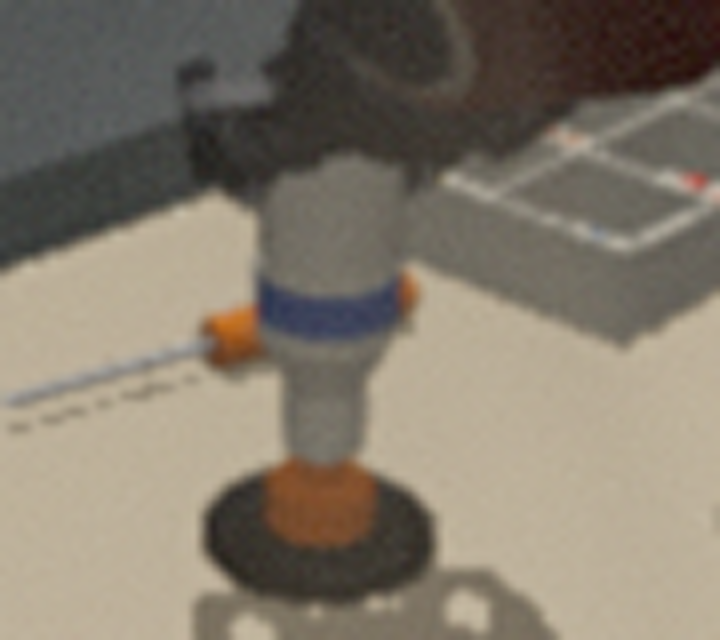

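>>> {"name": "play_rows", "arguments": {
  "commands": [
    {"dx": 0.2, "dy": 0, "dz": 0.2, "rx": 0, "ry": 0, "rz": 0, "claw": 1},
    {"dx": 0.4, "dy": 0, "dz": 0.4, "rx": 0, "ry": 0, "rz": 0, "claw": 1},
    {"dx": 0.65, "dy": 0, "dz": 0.6, "rx": 0, "ry": 0, "rz": 0, "claw": 1},
    {"dx": 0.65, "dy": 0, "dz": 0.6, "rx": 0, "ry": 0, "rz": 0, "claw": 1}
  ]
}}

```text
time: 8.15
tool_pos: [0.7014, -0.1639, 0.136]
tool_rot: [0.384, 0.238, 0.886, -0.103]
contact_force: [-0.5, 0.4, -0.6]
gripper_width: 0.62
```

>>> {"name": "play_rows", "arguments": {
  "commands": [
    {"dx": 0.1, "dy": 0, "dz": 0.1, "rx": 0, "ry": 0, "rz": 0, "claw": 1},
    {"dx": 0.2, "dy": 0, "dz": 0.2, "rx": 0, "ry": 0, "rz": 0, "claw": 1},
    {"dx": 0.2, "dy": 0, "dz": 0.2, "rx": 0, "ry": 0, "rz": 0, "claw": 1}
  ]
}}

```text
time: 8.45
tool_pos: [0.7014, -0.164, 0.133]
tool_rot: [0.384, 0.238, 0.886, -0.103]
contact_force: [0.6, -0.1, -0.4]
gripper_width: 0.622
```

```bash
python3 - <<'E'
from kin import *
np.set_printoptions(precision=3,suppress=True)
s=log();print(s['tool_pos'],s['contact_force'],s['joint_pos'])
for h in(.15,.145,.14):print(delta(*final(h,xy=(.690,-.157)),s))
im=grab_frame('side');crop(im,250,150,340,230,8,'pics/s9.png')
E
```

```text
[ 0.701 -0.164  0.133] [ 0.609 -0.12  -0.36 ] [-0.258  0.019  1.979 -0.526  0.393 -0.893]
(array([-0.33,  0.03, -0.24]), array([-0.001, -0.004, -0.001]))
(array([0.03, 0.03, 0.1 ]), array([-0.001, -0.004, -0.001]))
(array([0.4 , 0.03, 0.44]), array([-0.001, -0.004, -0.001]))
```

View pics/s9.png

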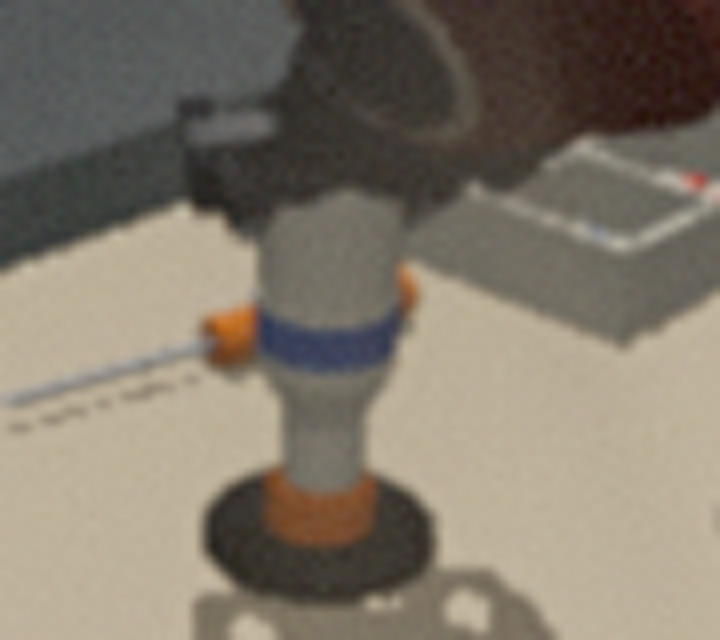

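Very close to the collar now, with the mouth's edge at crop row 493. I lower in 2 mm steps and watch the force.

>>> {"name": "play_rows", "arguments": {
  "commands": [
    {"dx": 0.07, "dy": 0, "dz": 0.07, "rx": 0, "ry": 0, "rz": 0, "claw": 1},
    {"dx": 0.14, "dy": 0, "dz": 0.14, "rx": 0, "ry": 0, "rz": 0, "claw": 1},
    {"dx": 0.14, "dy": 0, "dz": 0.14, "rx": 0, "ry": 0, "rz": 0, "claw": 1}
  ]
}}

```text
time: 8.8
tool_pos: [0.7017, -0.164, 0.1313]
tool_rot: [0.384, 0.238, 0.886, -0.103]
contact_force: [0.8, 0.2, 0.4]
gripper_width: 0.617
```

>>> {"name": "play_rows", "arguments": {
  "commands": [
    {"dx": 0.07, "dy": 0, "dz": 0.07, "rx": 0, "ry": 0, "rz": 0, "claw": 1},
    {"dx": 0.14, "dy": 0, "dz": 0.14, "rx": 0, "ry": 0, "rz": 0, "claw": 1},
    {"dx": 0.14, "dy": 0, "dz": 0.14, "rx": 0, "ry": 0, "rz": 0, "claw": 1}
  ]
}}

```text
time: 9.1
tool_pos: [0.7026, -0.1645, 0.1312]
tool_rot: [0.385, 0.238, 0.886, -0.103]
contact_force: [-3.6, 0.3, 6.4]
gripper_width: 0.62
```

Contact: 6 N upward and the descent has stopped at the expected height. I relax the target and open slowly.

>>> {"name": "play_rows", "arguments": {
  "commands": [
    {"dx": 0, "dy": 0, "dz": 0, "rx": 0, "ry": 0, "rz": 0, "claw": 1},
    {"dx": 0, "dy": 0, "dz": 0, "rx": 0, "ry": 0, "rz": 0, "claw": 0.36},
    {"dx": 0, "dy": 0, "dz": 0, "rx": 0, "ry": 0, "rz": 0, "claw": 0.3},
    {"dx": 0, "dy": 0, "dz": 0, "rx": 0, "ry": 0, "rz": 0, "claw": 0.25},
    {"dx": 0, "dy": 0, "dz": 0, "rx": 0, "ry": 0, "rz": 0, "claw": 0.2}
  ]
}}

```text
time: 9.6
tool_pos: [0.7025, -0.1644, 0.1309]
tool_rot: [0.385, 0.238, 0.886, -0.103]
contact_force: [0.2, -0.3, -0.3]
gripper_width: 0.796
```

```bash
python3 - <<'E'
from kin import *
np.set_printoptions(precision=3,suppress=True)
s=log();print(s['tool_pos'],s['contact_force'],s['joint_pos'])
im=grab_frame('side');crop(im,250,150,340,230,8,'pics/s10.png');t=grab_frame('top');crop(t,300,120,380,190,9,'pics/t10.png')
E
```

```text
[ 0.703 -0.164  0.131] [ 0.208 -0.331 -0.29 ] [-0.258  0.025  1.979 -0.536  0.386 -0.884]
```

View pics/s10.png

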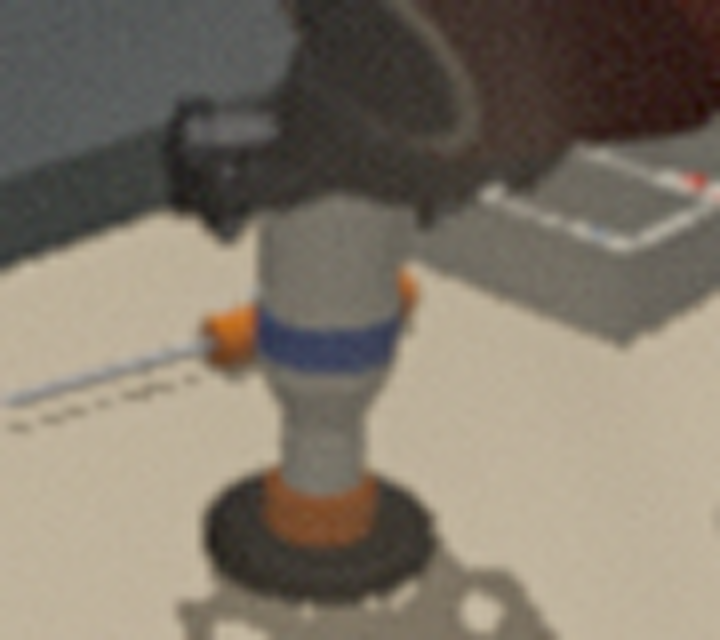

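View pics/t10.png

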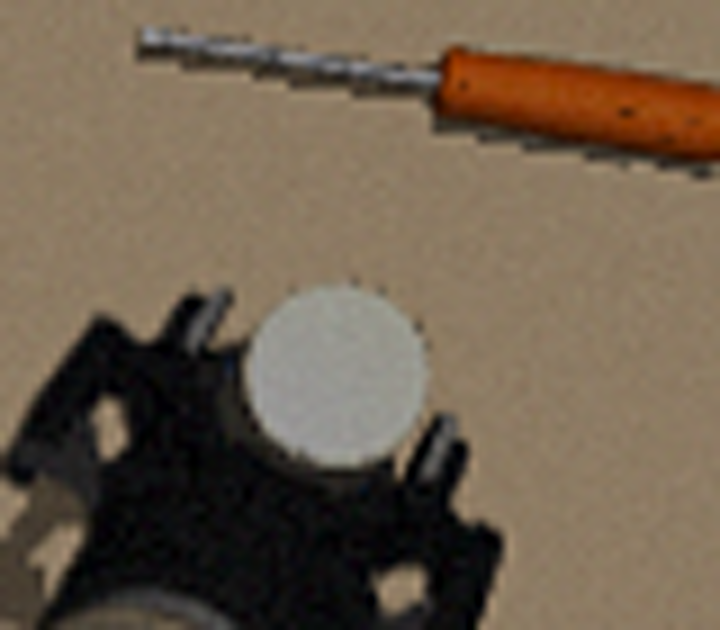

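>>> {"name": "play_rows", "arguments": {
  "commands": [
    {"dx": 0, "dy": 0, "dz": 0, "rx": 0, "ry": 0, "rz": 0, "claw": 0},
    {"dx": 0, "dy": 0, "dz": 0, "rx": 0, "ry": 0, "rz": 0, "claw": 0},
    {"dx": 0, "dy": 0, "dz": -1, "rx": 0, "ry": 0, "rz": 0, "claw": 0},
    {"dx": 0, "dy": 0, "dz": -3, "rx": 0, "ry": 0, "rz": 0, "claw": 0},
    {"dx": 0, "dy": 0, "dz": -6, "rx": 0, "ry": 0, "rz": 0, "claw": 0}
  ]
}}

```text
time: 10.2
tool_pos: [0.6635, -0.1423, 0.1712]
tool_rot: [0.384, 0.238, 0.886, -0.103]
contact_force: [-0.4, -0.3, 0.9]
gripper_width: 1.001
```

>>> {"name": "play_rows", "arguments": {
  "commands": [
    {"dx": 0, "dy": 0, "dz": -2, "rx": 0, "ry": 0, "rz": 0, "claw": 0},
    {"dx": 0, "dy": 0, "dz": -5, "rx": 0, "ry": 0, "rz": 0, "claw": 0},
    {"dx": 0, "dy": 0, "dz": -9, "rx": 0, "ry": 0, "rz": 0, "claw": 0},
    {"dx": 0, "dy": 0, "dz": -12, "rx": 0, "ry": 0, "rz": 0, "claw": 0},
    {"dx": 0, "dy": 0, "dz": -12, "rx": 0, "ry": 0, "rz": 0, "claw": 0}
  ]
}}

```text
time: 10.7
tool_pos: [0.588, -0.0972, 0.2591]
tool_rot: [0.388, 0.237, 0.885, -0.103]
contact_force: [0.5, -0.4, 1.2]
gripper_width: 1.002
```

```bash
python3 - <<'E'
from kin import *
np.set_printoptions(precision=3,suppress=True)
s=log();print(s['tool_pos'],s['contact_force'],s['joint_pos'])
im=grab_frame('side');crop(im,230,120,350,230,6,'pics/s11.png');t=grab_frame('top');crop(t,280,100,400,200,6,'pics/t11.png')
# headband grasp IK options
p,_=fit()
G=np.array([.510,.386,.154]);rng=np.random.default_rng(1)
for name,yaw in(('along y(tool x=hx)',7),('180',187),('90',97),('-90',-83)):
    a=np.radians(yaw);x=np.array([np.cos(a),np.sin(a),0]);z=np.array([0,0,-1]);R=Rn.from_matrix(np.c_[x,np.cross(z,x),z])
    q,e=ik(G+[0,0,-.019],R,p,[.6,.1,1.9,0,1.2,0]);print(name,q,e)
    yr=np.radians(yaw-10);x=np.array([np.cos(yr),np.sin(yr),0]);R=Rn.from_matrix(np.c_[x,np.cross(z,x),z])
    q,e=ik(np.array([.5285,-.378,.162]),R,p,[-.7,.1,1.9,0,1.2,0]);print('  rail',q,e)
E
```

```text
[ 0.588 -0.097  0.259] [ 0.471 -0.393  1.161] [-0.17  -0.462  2.158 -0.407  0.693 -1.004]
along y(tool x=hx) [0.532 0.161 1.661 0.    1.319 1.98 ] 8.757030930600022e-11
  rail [-0.735  0.16   1.616 -0.     1.366  0.888] 5.742127016324301e-13
180 [ 0.532  0.161  1.661 -0.     1.319 -1.161] 3.4545729453908675e-11
  rail [-0.735  0.16   1.616  0.     1.366 -2.254] 5.044342277216172e-10
90 [ 0.532  0.161  1.661 -0.     1.319  0.409] 1.876919746105757e-09
  rail [-0.735  0.16   1.616  0.     1.366 -0.683] 1.0286218494579585e-08
-90 [ 0.532  0.161  1.661 -0.     1.319 -2.732] 1.4607278786549219e-08
  rail [-0.735  0.16   1.616  0.     1.366  2.459] 4.413136522884997e-14
```

View pics/s11.png

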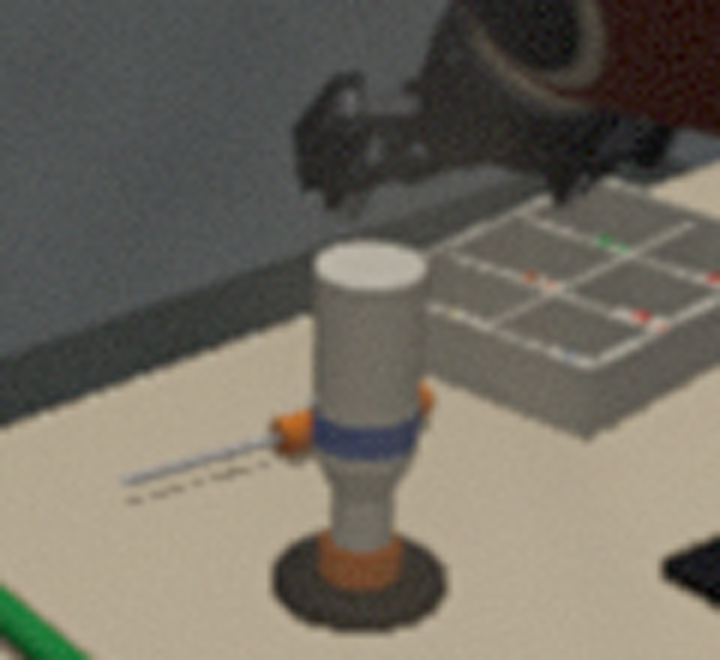

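View pics/t11.png

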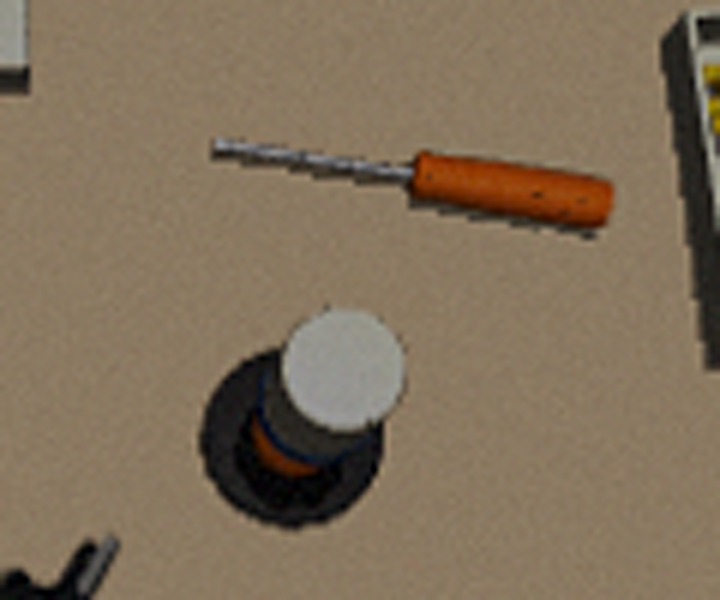

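The side crop shows the bottle upright on the collar, its mouth meeting the orange collar at row 550. In the top crop its base is at (343,370), where a vertical bottle should be. On to the headband.

```bash
cat >> kin.py <<'E'
def down(pos,yaw):
    a=np.radians(yaw);x=np.array([np.cos(a),np.sin(a),0]);z=np.array([0,0,-1.]);return np.array(pos,float),Rn.from_matrix(np.c_[x,np.cross(z,x),z])
E
python3 - <<'E'
from kin import *
np.set_printoptions(precision=3,suppress=True)
p,_=fit();s=monitor.state();q=s['joint_pos']
T,R=down([.51,.386,.27],187);d,r=delta(T,R,s);print(d,r)
# refine block centre: top face centre from t0 at z=.167
print(plane('top',[[125.9,235.4]],.167),plane('top',[[213,173.0]],.18))
R0=rot(s['tool_rot'])
for k in np.linspace(.1,1,10):
    q,e=ik(s['tool_pos']+k*(T-s['tool_pos']),R0*Rn.from_rotvec(k*r),p,q);print(q,round(e,6))
E
```

```text
[ 20.01  38.   -23.69] [-0.265  0.79  -0.61 ]
[[0.509 0.382 0.167]] [[0.664 0.155 0.18 ]]
[-0.086 -0.457  2.131 -0.375  0.804 -1.035] 0.0
[-0.001 -0.441  2.093 -0.347  0.91  -1.055] 0.0
[ 0.082 -0.41   2.047 -0.317  1.008 -1.069] 0.0
[ 0.162 -0.366  1.993 -0.283  1.098 -1.081] 0.0
[ 0.237 -0.311  1.932 -0.246  1.181 -1.093] 0.0
[ 0.306 -0.248  1.865 -0.203  1.259 -1.105] 0.0
[ 0.37  -0.178  1.791 -0.157  1.333 -1.118] 0.0
[ 0.428 -0.102  1.712 -0.107  1.403 -1.132] 0.0
[ 0.482 -0.02   1.626 -0.055  1.472 -1.147] 0.0
[ 0.532  0.067  1.534  0.     1.541 -1.162] 0.0
```

>>> {"name": "play_rows", "arguments": {
  "commands": [
    {"dx": 1.6, "dy": 3, "dz": -2.2, "rx": -0.02, "ry": 0.07, "rz": -0.05, "claw": 0},
    {"dx": 3.6, "dy": 6.8, "dz": -4.7, "rx": -0.05, "ry": 0.15, "rz": -0.11, "claw": 0},
    {"dx": 5.6, "dy": 10.6, "dz": -7, "rx": -0.08, "ry": 0.22, "rz": -0.17, "claw": 0},
    {"dx": 7.6, "dy": 14.4, "dz": -9.3, "rx": -0.1, "ry": 0.3, "rz": -0.23, "claw": 0},
    {"dx": 9.6, "dy": 18.2, "dz": -11.5, "rx": -0.13, "ry": 0.38, "rz": -0.29, "claw": 0}
  ]
}}

```text
time: 11.3
tool_pos: [0.5488, 0.1361, 0.2612]
tool_rot: [0.204, 0.097, 0.973, -0.054]
contact_force: [0.6, -0.2, 0.0]
gripper_width: 0.999
```

```bash
python3 - <<'E'
from kin import *
print(delta(*down([.51,.386,.27],187)),monitor.state()['tool_pos'])
E
```

```text
(array([ 7.29, 23.51, -5.9 ]), array([-0.133,  0.406, -0.316])) [0.54879714 0.13605652 0.26122077]
```

>>> {"name": "play_rows", "arguments": {
  "commands": [
    {"dx": 1.3, "dy": 4.2, "dz": -1.5, "rx": -0.03, "ry": 0.08, "rz": -0.06, "claw": 0},
    {"dx": 2.7, "dy": 8.6, "dz": -2.8, "rx": -0.05, "ry": 0.16, "rz": -0.12, "claw": 0},
    {"dx": 4.2, "dy": 13.2, "dz": -4, "rx": -0.08, "ry": 0.24, "rz": -0.18, "claw": 0},
    {"dx": 5.6, "dy": 17.8, "dz": -5, "rx": -0.1, "ry": 0.32, "rz": -0.25, "claw": 0},
    {"dx": 7.1, "dy": 22.4, "dz": -5.7, "rx": -0.13, "ry": 0.4, "rz": -0.31, "claw": 0}
  ]
}}

```text
time: 11.8
tool_pos: [0.5101, 0.3766, 0.2683]
tool_rot: [0.001, -0.059, 0.998, -0.001]
contact_force: [1.6, 0.4, 1.3]
gripper_width: 0.997
```

```bash
python3 - <<'E'
from kin import *
print(delta(*down([.51,.386,.24],187)),monitor.state()['tool_pos'])
E
```

```text
(array([-0.09,  0.95,  2.82]), array([-0.003,  0.001, -0.004])) [0.51014875 0.37657042 0.26826607]
```

>>> {"name": "play_rows", "arguments": {
  "commands": [
    {"dx": 0, "dy": 0.3, "dz": 1, "rx": 0, "ry": 0, "rz": 0, "claw": 0},
    {"dx": 0, "dy": 0.7, "dz": 2, "rx": 0, "ry": 0, "rz": 0, "claw": 0},
    {"dx": 0, "dy": 0.8, "dz": 3, "rx": 0, "ry": 0, "rz": 0, "claw": 0},
    {"dx": 0, "dy": 0.8, "dz": 3.3, "rx": 0, "ry": 0, "rz": 0, "claw": 0},
    {"dx": 0, "dy": 0.8, "dz": 3.3, "rx": 0, "ry": 0, "rz": 0, "claw": 0}
  ]
}}

```text
time: 12.3
tool_pos: [0.5089, 0.3831, 0.2342]
tool_rot: [0.0, -0.059, 0.998, -0.002]
contact_force: [-0.1, -0.1, 0.1]
gripper_width: 1.002
```

```bash
python3 - <<'E'
from kin import *
s=log();print(s['tool_pos'],delta(*down([.51,.384,.24],187)))
t=grab_frame('top');crop(t,80,170,200,270,6,'pics/t12.png');im=grab_frame('side');crop(im,90,180,210,300,6,'pics/s12.png')
for n in C: print(n,proj(n,[s['tool_pos'],[.51,.385,.167],[.51,.385,.154]]))
E
```

```text
[0.50892054 0.3831355  0.2342082 ] (array([-0.12,  0.07, -0.58]), array([-0.004,  0.   , -0.005]))
side [[141.4685761  248.42928812]
 [145.81612537 278.53547965]
 [146.85449138 284.01158694]]
top [[114.55074543 235.27596704]
 [124.88516115 234.98941224]
 [126.86401465 235.01718558]]
```

View pics/t12.png

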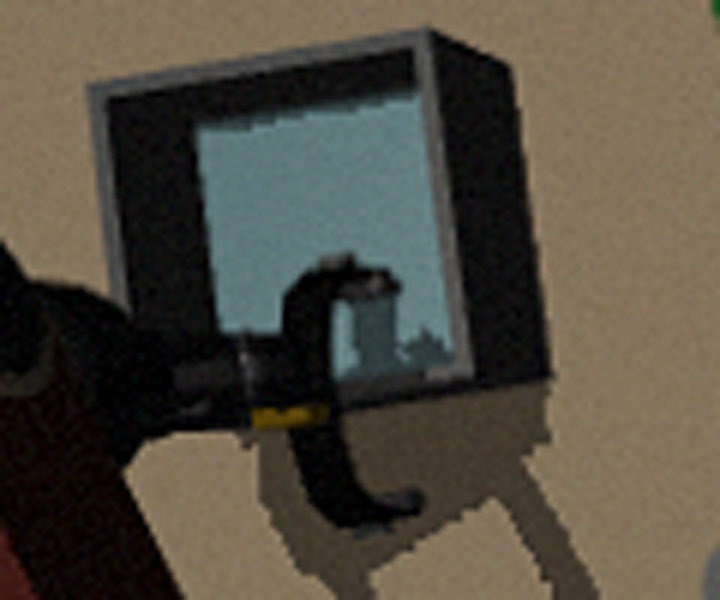

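View pics/s12.png

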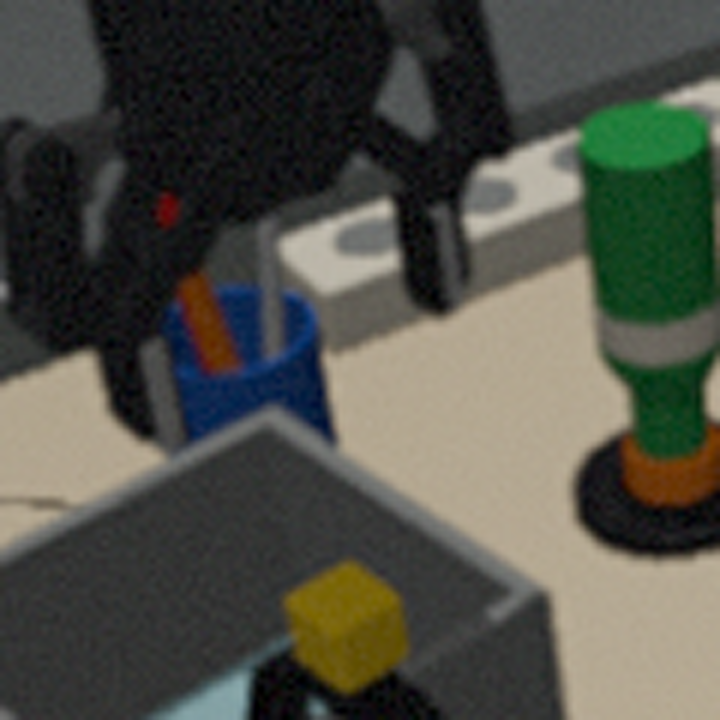

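The side crop has the block's centre at (347,628), which is where (0.510, 0.385, 0.154) projects; the fingers stand on either side of it. I go down.

>>> {"name": "play_rows", "arguments": {
  "commands": [
    {"dx": 0, "dy": 0.2, "dz": 2.2, "rx": 0, "ry": 0, "rz": 0, "claw": 0},
    {"dx": 0, "dy": 0.2, "dz": 4.6, "rx": 0, "ry": 0, "rz": 0, "claw": 0},
    {"dx": 0, "dy": 0.2, "dz": 7, "rx": 0, "ry": 0, "rz": 0, "claw": 0},
    {"dx": 0, "dy": 0.2, "dz": 8.5, "rx": 0, "ry": 0, "rz": 0, "claw": 0},
    {"dx": 0, "dy": 0.2, "dz": 8.5, "rx": 0, "ry": 0, "rz": 0, "claw": 0}
  ]
}}

```text
time: 12.9
tool_pos: [0.5084, 0.3845, 0.1487]
tool_rot: [-0.0, -0.059, 0.998, -0.002]
contact_force: [-0.0, 0.0, -0.4]
gripper_width: 1.0
```

```bash
python3 - <<'E'
from kin import *
s=log();print(s['tool_pos'],s['contact_force'],delta(*down([.5095,.385,.137],187)))
im=grab_frame('side');crop(im,90,200,210,320,6,'pics/s13.png')
E
```

```text
[0.50835708 0.38447351 0.14865212] [-0.02831954  0.0492366  -0.3744602 ] (array([-0.12,  0.04,  1.16]), array([-0.004, -0.001, -0.005]))
```

View pics/s13.png

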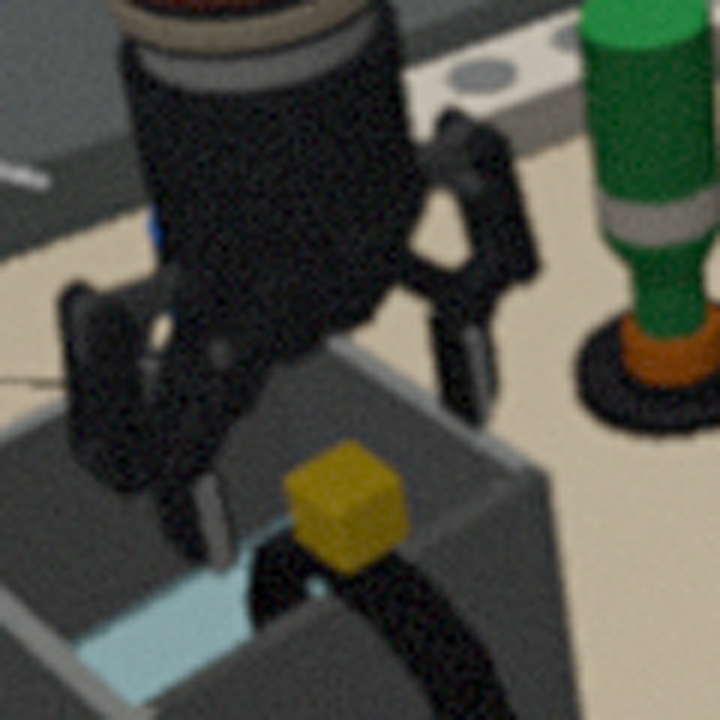

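The fingertips at (215,565) and (480,415) straddle the block at (347,507), so I go down the last 11 mm and close.

>>> {"name": "play_rows", "arguments": {
  "commands": [
    {"dx": -0.1, "dy": 0, "dz": 0.6, "rx": 0, "ry": 0, "rz": 0, "claw": 0},
    {"dx": -0.1, "dy": 0, "dz": 1.1, "rx": 0, "ry": 0, "rz": 0, "claw": 0},
    {"dx": -0.1, "dy": 0, "dz": 1.1, "rx": 0, "ry": 0, "rz": 0, "claw": 0.3},
    {"dx": -0.1, "dy": 0, "dz": 1.1, "rx": 0, "ry": 0, "rz": 0, "claw": 0.5},
    {"dx": -0.1, "dy": 0, "dz": 1.1, "rx": 0, "ry": 0, "rz": 0, "claw": 0.6}
  ]
}}

```text
time: 13.45
tool_pos: [0.5104, 0.3853, 0.14]
tool_rot: [0.001, -0.059, 0.998, -0.001]
contact_force: [0.7, -0.0, 0.1]
gripper_width: 0.509
```

>>> {"name": "play_rows", "arguments": {
  "commands": [
    {"dx": 0, "dy": 0, "dz": 0, "rx": 0, "ry": 0, "rz": 0, "claw": 0.7},
    {"dx": 0, "dy": 0, "dz": 0, "rx": 0, "ry": 0, "rz": 0, "claw": 0.8},
    {"dx": 0, "dy": 0, "dz": 0, "rx": 0, "ry": 0, "rz": 0, "claw": 1},
    {"dx": 0, "dy": 0, "dz": 0, "rx": 0, "ry": 0, "rz": 0, "claw": 1},
    {"dx": 0, "dy": 0, "dz": 0, "rx": 0, "ry": 0, "rz": 0, "claw": 1}
  ]
}}

```text
time: 13.95
tool_pos: [0.5108, 0.3855, 0.1405]
tool_rot: [0.002, -0.059, 0.998, -0.001]
contact_force: [0.6, -0.2, 2.2]
gripper_width: 0.29
```

```bash
python3 - <<'E'
from kin import *
s=log();print(s['tool_pos'],s['contact_force'],s['gripper_width'],s['tool_rot'])
im=grab_frame('side');crop(im,90,200,210,320,6,'pics/s14.png')
E
```

```text
[0.51077078 0.38548382 0.14051834] [ 0.64518787 -0.24103017  2.21241532] 0.28952420129616324 [ 0.00152669 -0.05858177  0.99828079 -0.00114411]
```

View pics/s14.png

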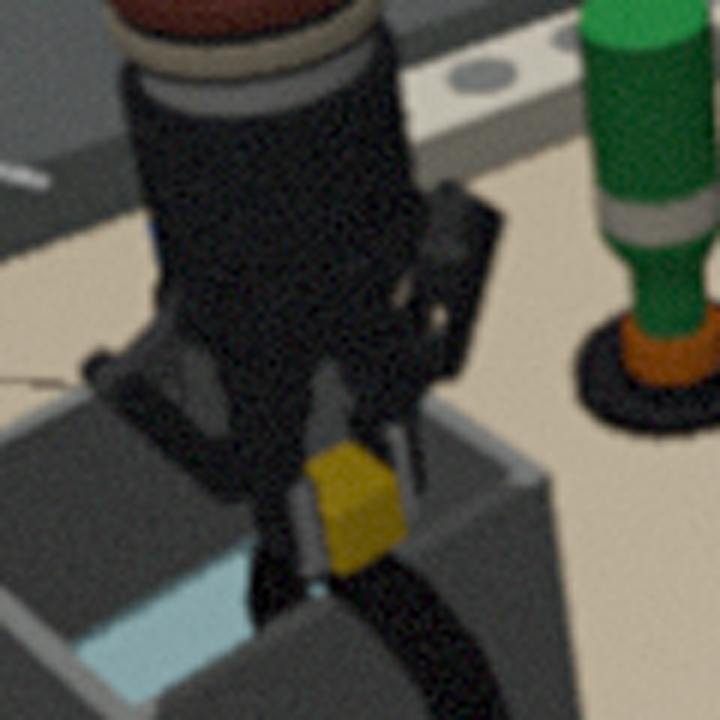

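The block is held (opening 0.29, or 25 mm). I lift straight up.

>>> {"name": "play_rows", "arguments": {
  "commands": [
    {"dx": 0, "dy": 0, "dz": -1, "rx": 0, "ry": 0, "rz": 0, "claw": 1},
    {"dx": 0, "dy": 0, "dz": -3, "rx": 0, "ry": 0, "rz": 0, "claw": 1},
    {"dx": 0, "dy": 0, "dz": -6.5, "rx": 0, "ry": 0, "rz": 0, "claw": 1},
    {"dx": 0, "dy": 0, "dz": -10, "rx": 0, "ry": 0, "rz": 0, "claw": 1},
    {"dx": 0, "dy": 0, "dz": -13.5, "rx": 0, "ry": 0, "rz": 0, "claw": 1}
  ]
}}

```text
time: 14.5
tool_pos: [0.5098, 0.3856, 0.2766]
tool_rot: [0.001, -0.059, 0.998, -0.001]
contact_force: [0.9, 0.6, -0.6]
gripper_width: 0.292
```

>>> {"name": "play_rows", "arguments": {
  "commands": [
    {"dx": 0, "dy": 0, "dz": -2.5, "rx": 0, "ry": 0, "rz": 0, "claw": 1},
    {"dx": 0, "dy": 0, "dz": -5, "rx": 0, "ry": 0, "rz": 0, "claw": 1},
    {"dx": 0, "dy": 0, "dz": -6.5, "rx": 0, "ry": 0, "rz": 0, "claw": 1},
    {"dx": 0, "dy": 0, "dz": -6.5, "rx": 0, "ry": 0, "rz": 0, "claw": 1}
  ]
}}

```text
time: 14.9
tool_pos: [0.5103, 0.3862, 0.3448]
tool_rot: [0.003, -0.059, 0.998, -0.0]
contact_force: [-0.5, 0.4, 0.6]
gripper_width: 0.293
```

```bash
python3 - <<'E'
from kin import *
np.set_printoptions(precision=3,suppress=True)
p,_=fit();s=log();print(s['tool_pos'],s['contact_force'],s['gripper_width'])
im=grab_frame('side');crop(im,60,130,220,290,5,'pics/s15.png');t=grab_frame('top');crop(t,60,170,200,290,6,'pics/t15.png')
q=s['joint_pos'];print(q)
# waypoints arc
for y in (.2,0,-.2,-.378):
    yaw=187-10*(.385-y)/.763; x=.50+.0285*(y<-.3)
    T,R=down([x,y,.33],yaw);q,e=ik(T,R,p,q);print(y,yaw,delta(T,R,s),q,round(e,6))
E
```

```text
[0.51  0.386 0.345] [-0.469  0.444  0.615] 0.29258049386747453
[ 0.533  0.043  1.437 -0.003  1.657 -1.155]
0.2 184.57536041939713 (array([  3.22, -18.37,   1.47]), array([-0.001,  0.006,  0.037])) [ 0.242 -0.194  1.685  0.     1.65  -1.408] 0.0
0 181.95412844036696 (array([  5.56, -38.23,   1.48]), array([-0.001,  0.006,  0.083])) [-0.149 -0.29   1.765 -0.     1.666 -1.754] 0.0
-0.2 179.33289646133682 (array([  7.9 , -58.09,   1.48]), array([-0.001,  0.006,  0.129])) [-0.519 -0.194  1.685  0.     1.65  -2.078] 0.0
-0.378 177.0 (array([  7.15, -76.1 ,   1.5 ]), array([-0.   ,  0.006,  0.17 ])) [-0.735  0.072  1.431  0.     1.639 -2.254] 0.0
```

View pics/s15.png

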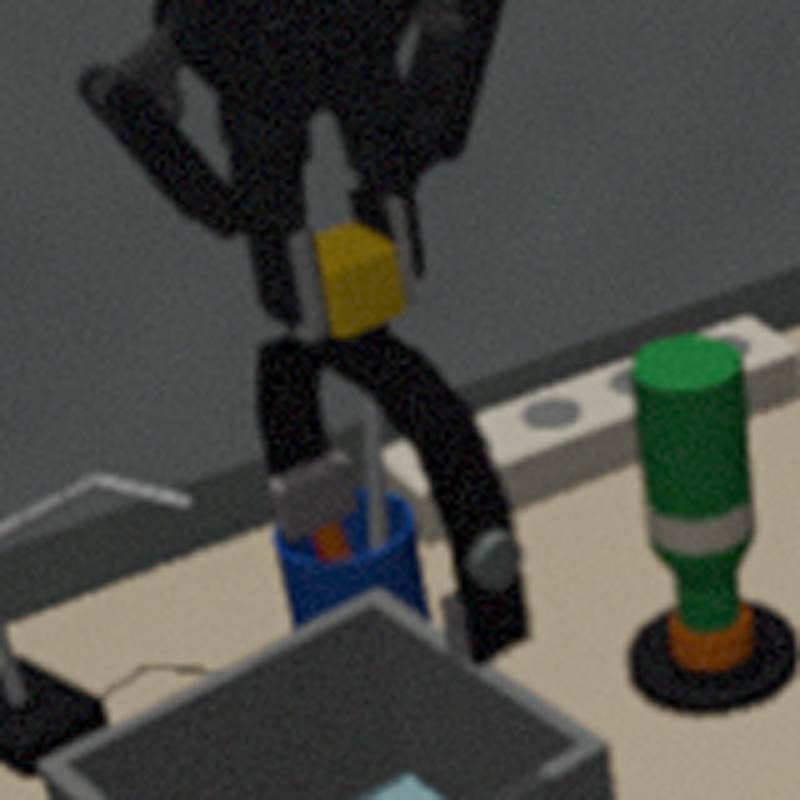

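>>> {"name": "play_rows", "arguments": {
  "commands": [
    {"dx": 0.3, "dy": -2, "dz": 0.3, "rx": 0, "ry": 0, "rz": 0, "claw": 1},
    {"dx": 1, "dy": -6, "dz": 0.6, "rx": 0, "ry": 0, "rz": 0.01, "claw": 1},
    {"dx": 1.7, "dy": -10.5, "dz": 1, "rx": 0, "ry": 0, "rz": 0.02, "claw": 1},
    {"dx": 2.5, "dy": -15, "dz": 1.2, "rx": 0, "ry": 0, "rz": 0.03, "claw": 1},
    {"dx": 3.2, "dy": -19.5, "dz": 1.4, "rx": 0, "ry": 0, "rz": 0.04, "claw": 1}
  ]
}}

```text
time: 15.5
tool_pos: [0.4992, 0.1864, 0.3242]
tool_rot: [-0.002, -0.039, 0.999, -0.002]
contact_force: [0.6, 0.3, -0.4]
gripper_width: 0.294
```

>>> {"name": "play_rows", "arguments": {
  "commands": [
    {"dx": 0.5, "dy": -4.5, "dz": 0, "rx": 0, "ry": 0, "rz": 0.01, "claw": 1},
    {"dx": 1, "dy": -9, "dz": 0, "rx": 0, "ry": 0, "rz": 0.02, "claw": 1},
    {"dx": 1.4, "dy": -13.5, "dz": 0, "rx": 0, "ry": 0, "rz": 0.03, "claw": 1},
    {"dx": 1.9, "dy": -18, "dz": 0, "rx": 0, "ry": 0, "rz": 0.04, "claw": 1},
    {"dx": 2.4, "dy": -22.5, "dz": 0, "rx": 0, "ry": 0, "rz": 0.05, "claw": 1}
  ]
}}

```text
time: 16.0
tool_pos: [0.4915, -0.0413, 0.3227]
tool_rot: [-0.003, -0.014, 1.0, -0.002]
contact_force: [0.1, 0.0, -0.7]
gripper_width: 0.292
```

```bash
python3 - <<'E'
from kin import *
s=log();print(s['tool_pos'],s['gripper_width'],delta(*down([.5285,-.378,.33],177)))
E
```

```text
[ 0.49145888 -0.04131479  0.32269092] 0.2915474560198743 (array([ -2.78, -33.76,  -0.64]), array([-0.004, -0.007,  0.08 ]))
```

>>> {"name": "play_rows", "arguments": {
  "commands": [
    {"dx": -0.2, "dy": -4.5, "dz": -0.2, "rx": 0, "ry": 0, "rz": 0.015, "claw": 1},
    {"dx": -0.5, "dy": -9, "dz": -0.4, "rx": 0, "ry": 0, "rz": 0.03, "claw": 1},
    {"dx": -1, "dy": -13.5, "dz": -0.6, "rx": 0, "ry": 0, "rz": 0.045, "claw": 1},
    {"dx": -1.5, "dy": -18, "dz": -0.6, "rx": 0, "ry": 0, "rz": 0.06, "claw": 1},
    {"dx": -2, "dy": -22, "dz": -0.6, "rx": 0, "ry": 0, "rz": 0.07, "claw": 1}
  ]
}}

```text
time: 16.5
tool_pos: [0.5166, -0.2625, 0.3265]
tool_rot: [-0.005, 0.022, 1.0, -0.001]
contact_force: [0.5, 1.4, -0.7]
gripper_width: 0.293
```

```bash
python3 - <<'E'
from kin import *
s=log();print(s['tool_pos'],s['gripper_width'],delta(*down([.5285,-.378,.31],177)))
E
```

```text
[ 0.51664523 -0.26245485  0.32653528] 0.29345885486724127 (array([ -1.71, -11.49,   1.66]), array([-0.002, -0.01 ,  0.008]))
```

>>> {"name": "play_rows", "arguments": {
  "commands": [
    {"dx": -0.5, "dy": -4, "dz": 0.3, "rx": 0, "ry": 0, "rz": 0.005, "claw": 1},
    {"dx": -1.1, "dy": -8, "dz": 0.8, "rx": 0, "ry": -0.01, "rz": 0.01, "claw": 1},
    {"dx": -1.6, "dy": -11, "dz": 1.4, "rx": 0, "ry": -0.01, "rz": 0.01, "claw": 1},
    {"dx": -1.7, "dy": -11.5, "dz": 1.6, "rx": 0, "ry": -0.01, "rz": 0.01, "claw": 1},
    {"dx": -1.7, "dy": -11.5, "dz": 1.6, "rx": 0, "ry": -0.01, "rz": 0.01, "claw": 1}
  ]
}}

```text
time: 17.0
tool_pos: [0.5275, -0.3781, 0.3072]
tool_rot: [-0.002, 0.028, 1.0, 0.001]
contact_force: [-0.3, 0.4, -0.3]
gripper_width: 0.294
```

```bash
python3 - <<'E'
from kin import *
s=log();print(s['tool_pos'],s['gripper_width'],delta(*down([.5285,-.378,.31],177)))
t=grab_frame('top');cv2.imwrite('pics/t16raw.png',t);crop(t,360,170,500,270,5,'pics/t16.png');cv2.imwrite('pics/s16.png',grab_frame('side'))
E
```

```text
[ 0.52747563 -0.3780835   0.30722309] 0.29364961179530197 (array([-0.1 ,  0.01, -0.28]), array([ 0.002, -0.004, -0.003]))
```

View pics/t16.png

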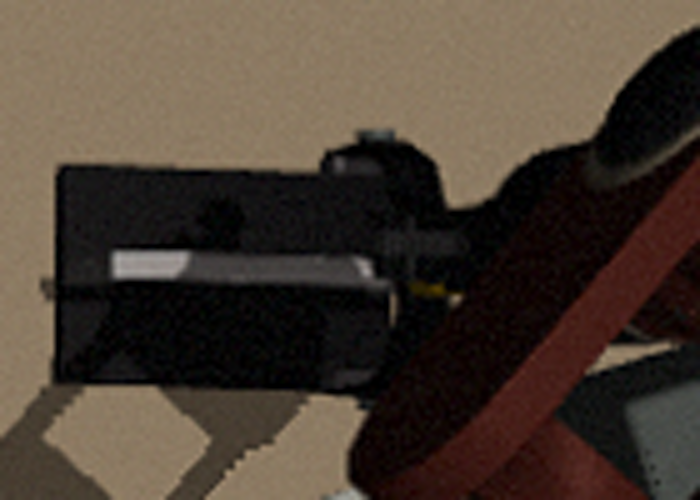

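View pics/s16.png

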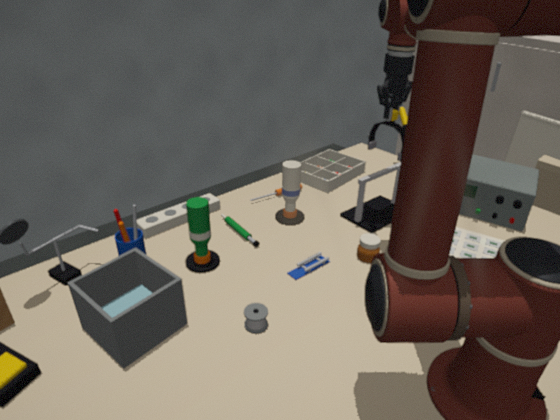

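```bash
python3 - <<'E'
from kin import *
P=plane('top',[[430,201.5],[431.5,246.8]],.2);print(P,P.mean(0))
s=monitor.state();im=cv2.imread('pics/s16.png');crop(im,340,70,420,240,4,'pics/s16c.png')
print((proj('side',[[.5285,-.378,.152],[.5285,-.378,.32],[.4685,-.378,.2],[.5885,-.378,.2]])-[340,70])*4)
E
```

```text
[[ 0.58168655 -0.38583512  0.2       ]
 [ 0.46985358 -0.38466219  0.2       ]] [ 0.52577007 -0.38524865  0.2       ]
[[169.45815258 400.61930012]
 [203.44034511 179.43036192]
 [249.6577941  366.15789884]
 [112.06152799 316.1608675 ]]
```

View pics/s16c.png

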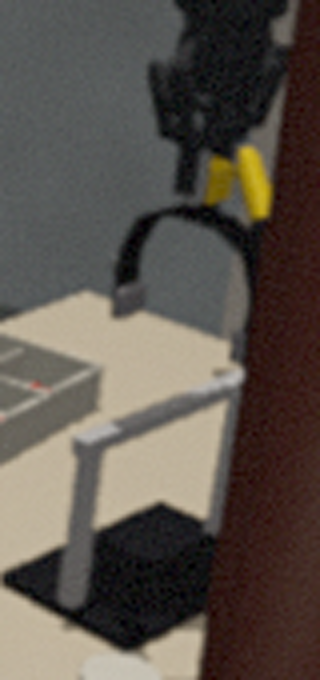

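The side crop shows the arch above the bar between the posts, and the top view puts its leg ends at x 0.470 and 0.582, centred at 0.526 against the bar's 0.529. I shift 2 mm and lower.

>>> {"name": "play_rows", "arguments": {
  "commands": [
    {"dx": -0.25, "dy": 0, "dz": 1.5, "rx": 0, "ry": 0, "rz": 0, "claw": 1},
    {"dx": -0.25, "dy": 0, "dz": 4, "rx": 0, "ry": 0, "rz": 0, "claw": 1},
    {"dx": -0.25, "dy": 0, "dz": 6.5, "rx": 0, "ry": 0, "rz": 0, "claw": 1},
    {"dx": -0.25, "dy": 0, "dz": 9, "rx": 0, "ry": 0, "rz": 0, "claw": 1},
    {"dx": -0.25, "dy": 0, "dz": 10.5, "rx": 0, "ry": 0, "rz": 0, "claw": 1}
  ]
}}

```text
time: 17.6
tool_pos: [0.5298, -0.3749, 0.2011]
tool_rot: [-0.002, 0.026, 1.0, 0.001]
contact_force: [-0.1, 0.6, -0.7]
gripper_width: 0.294
```

```bash
python3 - <<'E'
from kin import *
s=log();print(s['tool_pos'],s['gripper_width'],delta(*down([.530,-.378,.1675],177)))
t=grab_frame('top');crop(t,360,170,500,270,5,'pics/t17.png');crop(grab_frame('side'),320,100,420,240,5,'pics/s17.png')
E
```

```text
[ 0.5298483  -0.37491654  0.20105493] 0.29410956889561457 (array([-0.05, -0.32,  3.35]), array([ 0.003, -0.004,  0.   ]))
```

View pics/t17.png

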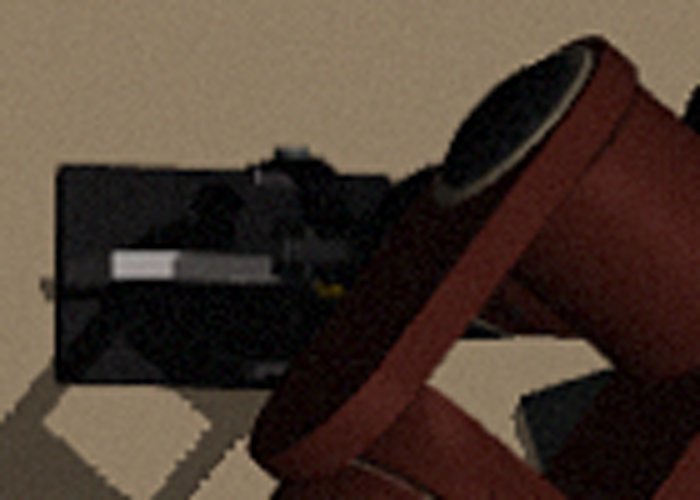

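View pics/s17.png

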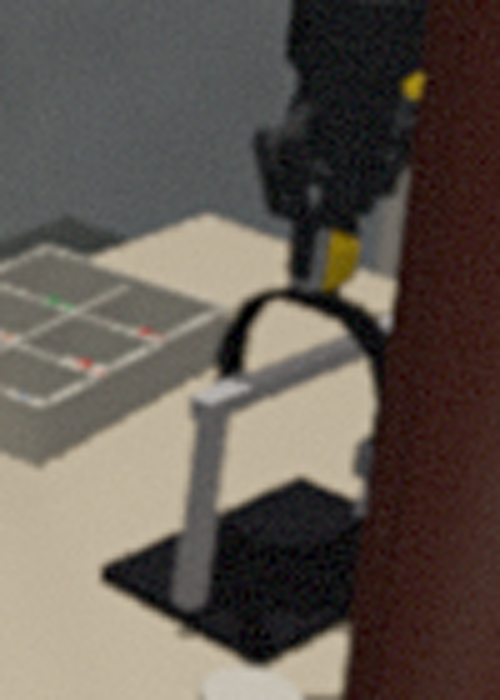

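The arch now straddles the bar, with its crown still about 33 mm above it. I lower slowly.

>>> {"name": "play_rows", "arguments": {
  "commands": [
    {"dx": 0, "dy": -0.2, "dz": 0.6, "rx": 0, "ry": 0, "rz": 0, "claw": 1},
    {"dx": 0, "dy": -0.3, "dz": 1.2, "rx": 0, "ry": 0, "rz": 0, "claw": 1},
    {"dx": 0, "dy": -0.3, "dz": 1.8, "rx": 0, "ry": 0, "rz": 0, "claw": 1},
    {"dx": 0, "dy": -0.3, "dz": 2.3, "rx": 0, "ry": 0, "rz": 0, "claw": 1},
    {"dx": 0, "dy": -0.3, "dz": 2.3, "rx": 0, "ry": 0, "rz": 0, "claw": 1}
  ]
}}

```text
time: 18.2
tool_pos: [0.5288, -0.3777, 0.1768]
tool_rot: [-0.003, 0.026, 1.0, 0.002]
contact_force: [-0.2, 0.3, -0.4]
gripper_width: 0.292
```

>>> {"name": "play_rows", "arguments": {
  "commands": [
    {"dx": 0, "dy": 0, "dz": 0.1, "rx": 0, "ry": 0, "rz": 0, "claw": 1},
    {"dx": 0, "dy": 0, "dz": 0.25, "rx": 0, "ry": 0, "rz": 0, "claw": 1},
    {"dx": 0, "dy": 0, "dz": 0.35, "rx": 0, "ry": 0, "rz": 0, "claw": 1},
    {"dx": 0, "dy": 0, "dz": 0.35, "rx": 0, "ry": 0, "rz": 0, "claw": 1}
  ]
}}

```text
time: 18.6
tool_pos: [0.5288, -0.3776, 0.1733]
tool_rot: [-0.004, 0.026, 1.0, 0.002]
contact_force: [-0.6, -0.2, -1.0]
gripper_width: 0.291
```

>>> {"name": "play_rows", "arguments": {
  "commands": [
    {"dx": 0, "dy": 0, "dz": 0.1, "rx": 0, "ry": 0, "rz": 0, "claw": 1},
    {"dx": 0, "dy": 0, "dz": 0.2, "rx": 0, "ry": 0, "rz": 0, "claw": 1},
    {"dx": 0, "dy": 0, "dz": 0.3, "rx": 0, "ry": 0, "rz": 0, "claw": 1},
    {"dx": 0, "dy": 0, "dz": 0.3, "rx": 0, "ry": 0, "rz": 0, "claw": 1}
  ]
}}

```text
time: 19.0
tool_pos: [0.5287, -0.3776, 0.1701]
tool_rot: [-0.004, 0.026, 1.0, 0.002]
contact_force: [-0.8, -0.7, -0.4]
gripper_width: 0.291
```

>>> {"name": "play_rows", "arguments": {
  "commands": [
    {"dx": 0, "dy": 0, "dz": 0.1, "rx": 0, "ry": 0, "rz": 0, "claw": 1},
    {"dx": 0, "dy": 0, "dz": 0.2, "rx": 0, "ry": 0, "rz": 0, "claw": 1},
    {"dx": 0, "dy": 0, "dz": 0.2, "rx": 0, "ry": 0, "rz": 0, "claw": 1}
  ]
}}

```text
time: 19.3
tool_pos: [0.5285, -0.3775, 0.1678]
tool_rot: [-0.004, 0.026, 1.0, 0.003]
contact_force: [-0.6, -0.4, -1.6]
gripper_width: 0.289
```

>>> {"name": "play_rows", "arguments": {
  "commands": [
    {"dx": 0, "dy": 0, "dz": 0.1, "rx": 0, "ry": 0, "rz": 0, "claw": 1},
    {"dx": 0, "dy": 0, "dz": 0.15, "rx": 0, "ry": 0, "rz": 0, "claw": 1},
    {"dx": 0, "dy": 0, "dz": 0.15, "rx": 0, "ry": 0, "rz": 0, "claw": 1}
  ]
}}

```text
time: 19.6
tool_pos: [0.5287, -0.3776, 0.1675]
tool_rot: [-0.004, 0.026, 1.0, 0.002]
contact_force: [-1.9, 2.0, 4.6]
gripper_width: 0.29
```

```bash
python3 - <<'E'
from kin import *
s=log();print(s['tool_pos'],s['contact_force'])
crop(grab_frame('side'),340,120,420,220,7,'pics/s18.png')
E
```

```text
[ 0.52867888 -0.37755573  0.16753367] [-1.89439927  2.0129588   4.57791308]
```

View pics/s18.png

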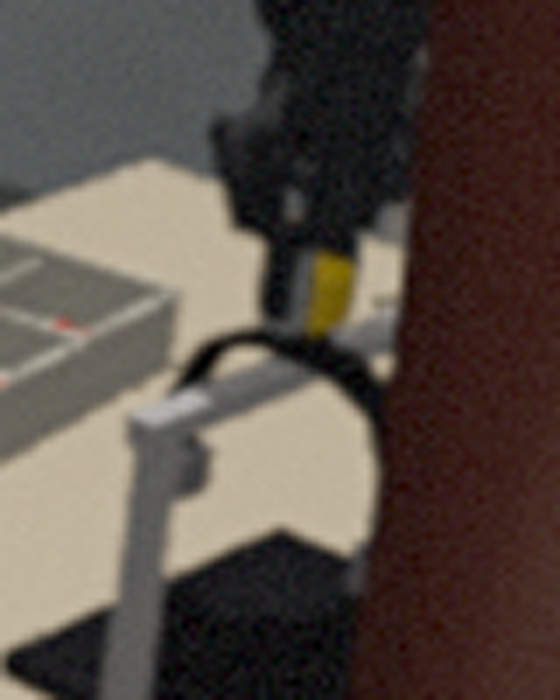

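Contact: 4.6 N at TCP z = 0.1675 m, exactly the predicted height, and the crown is on the bar. I open slowly.

>>> {"name": "play_rows", "arguments": {
  "commands": [
    {"dx": 0, "dy": 0, "dz": 0, "rx": 0, "ry": 0, "rz": 0, "claw": 1},
    {"dx": 0, "dy": 0, "dz": 0, "rx": 0, "ry": 0, "rz": 0, "claw": 0.68},
    {"dx": 0, "dy": 0, "dz": 0, "rx": 0, "ry": 0, "rz": 0, "claw": 0.6},
    {"dx": 0, "dy": 0, "dz": 0, "rx": 0, "ry": 0, "rz": 0, "claw": 0.5},
    {"dx": 0, "dy": 0, "dz": 0, "rx": 0, "ry": 0, "rz": 0, "claw": 0.4}
  ]
}}

```text
time: 20.15
tool_pos: [0.5286, -0.3775, 0.1672]
tool_rot: [-0.004, 0.026, 1.0, 0.003]
contact_force: [0.4, 0.4, -0.6]
gripper_width: 0.595
```

>>> {"name": "play_rows", "arguments": {
  "commands": [
    {"dx": 0, "dy": 0, "dz": 0, "rx": 0, "ry": 0, "rz": 0, "claw": 0.3},
    {"dx": 0, "dy": 0, "dz": 0, "rx": 0, "ry": 0, "rz": 0, "claw": 0.2},
    {"dx": 0, "dy": 0, "dz": -0.5, "rx": 0, "ry": 0, "rz": 0, "claw": 0.2},
    {"dx": 0, "dy": 0, "dz": -1.5, "rx": 0, "ry": 0, "rz": 0, "claw": 0.2},
    {"dx": 0, "dy": 0, "dz": -3.5, "rx": 0, "ry": 0, "rz": 0, "claw": 0.2}
  ]
}}

```text
time: 20.65
tool_pos: [0.5282, -0.3771, 0.2015]
tool_rot: [-0.005, 0.026, 1.0, 0.003]
contact_force: [0.5, -0.3, 0.1]
gripper_width: 0.805
```

>>> {"name": "play_rows", "arguments": {
  "commands": [
    {"dx": 0, "dy": 0, "dz": -3, "rx": 0, "ry": 0, "rz": 0, "claw": 0.2},
    {"dx": 0, "dy": 0, "dz": -6, "rx": 0, "ry": 0, "rz": 0, "claw": 0.2},
    {"dx": 0, "dy": 0, "dz": -10, "rx": 0, "ry": 0, "rz": 0, "claw": 0.2},
    {"dx": 4, "dy": 0, "dz": -12, "rx": 0, "ry": 0, "rz": 0, "claw": 0.2},
    {"dx": 8, "dy": 0, "dz": -12, "rx": 0, "ry": 0, "rz": 0, "claw": 0.2}
  ]
}}

```text
time: 21.15
tool_pos: [0.4502, -0.3749, 0.3286]
tool_rot: [-0.002, 0.025, 1.0, 0.0]
contact_force: [-0.1, -1.1, 0.5]
gripper_width: 0.797
```

```bash
python3 - <<'E'
from kin import *
s=log();print(s['tool_pos'],s['contact_force'])
cv2.imwrite('pics/s19.png',grab_frame('side'));cv2.imwrite('pics/t19.png',grab_frame('top'))
E
```

```text
[ 0.45023112 -0.374901    0.328552  ] [-0.12614599 -1.08775031  0.45203958]
```

View pics/s19.png

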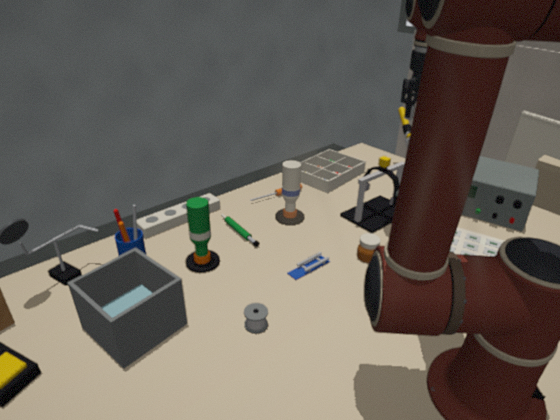

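View pics/t19.png

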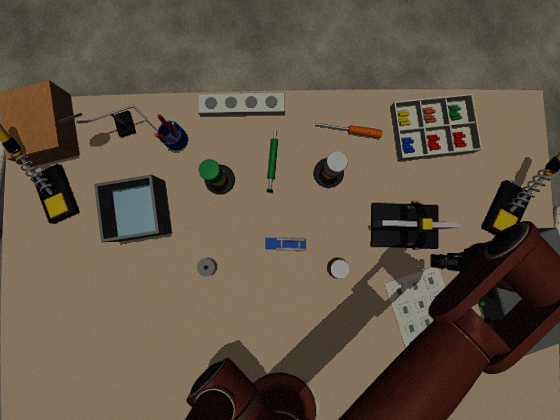

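Both views show the headband astride the bar (top view, block at (427,224)) and the white bottle inverted on its peg. I wait a moment, then check for motion and compare the other objects with the first picture.

>>> {"name": "play_rows", "arguments": {
  "commands": [
    {"dx": 0, "dy": 0, "dz": 0, "rx": 0, "ry": 0, "rz": 0, "claw": 0.2},
    {"dx": 0, "dy": 0, "dz": 0, "rx": 0, "ry": 0, "rz": 0, "claw": 0.2},
    {"dx": 0, "dy": 0, "dz": 0, "rx": 0, "ry": 0, "rz": 0, "claw": 0.2}
  ]
}}

```text
time: 21.55
tool_pos: [0.4476, -0.374, 0.3251]
tool_rot: [-0.004, 0.027, 1.0, 0.002]
contact_force: [-0.2, -0.2, 0.2]
gripper_width: 0.796
```

```bash
python3 - <<'E'
from kin import *
t0=cv2.imread('pics/top0.png').astype(int);a=cv2.imread('pics/t19.png').astype(int);b=grab_frame('top');cv2.imwrite('pics/t20.png',b);s=grab_frame('side');b=b.astype(int)
for n,(x0,y0,x1,y1) in dict(spare=(195,150,240,200),spool=(190,255,220,280),jar=(325,255,352,282),sucker=(262,130,284,195),tubright=(145,170,175,240)).items():
    print(n,np.abs(t0-b)[y0:y1,x0:x1].mean().round(2))
for n,(x0,y0,x1,y1) in dict(bottle=(310,145,355,195),band=(400,200,445,255)).items(): print('still',n,np.abs(a-b)[y0:y1,x0:x1].mean().round(2))
B=b.astype(np.uint8);h=cv2.cvtColor(B,cv2.COLOR_BGR2HSV);m=cv2.inRange(h,np.array((20,120,80)),np.array((35,255,255)));m[:, :410]=0;m[:,445:]=0;m[:205]=0;m[245:]=0
ys,xs=np.nonzero(m);print('block',plane('top',[[xs.mean(),ys.mean()]],.194))
c=[337,161];print('base',plane('top',[c],.18))
crop(B,300,130,460,260,5,'pics/t20c.png');crop(s,340,130,420,230,7,'pics/s20c.png')
E
```

```text
spare 5.86
spool 6.45
jar 6.87
sucker 6.28
tubright 6.5
still bottle 3.02
still band 4.95
block [[ 0.52685126 -0.378219    0.194     ]]
base [[ 0.69001049 -0.1598603   0.18      ]]
```

View pics/t20c.png

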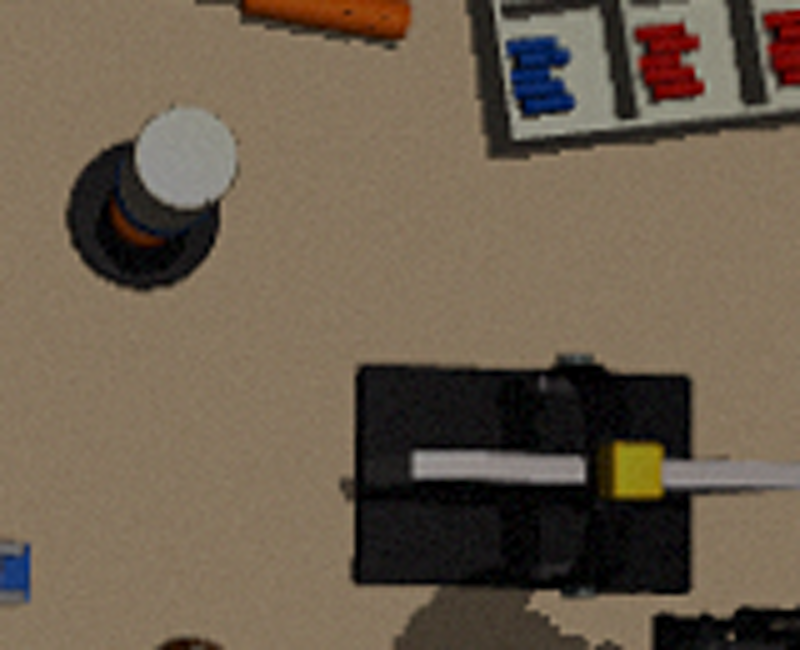

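View pics/s20c.png

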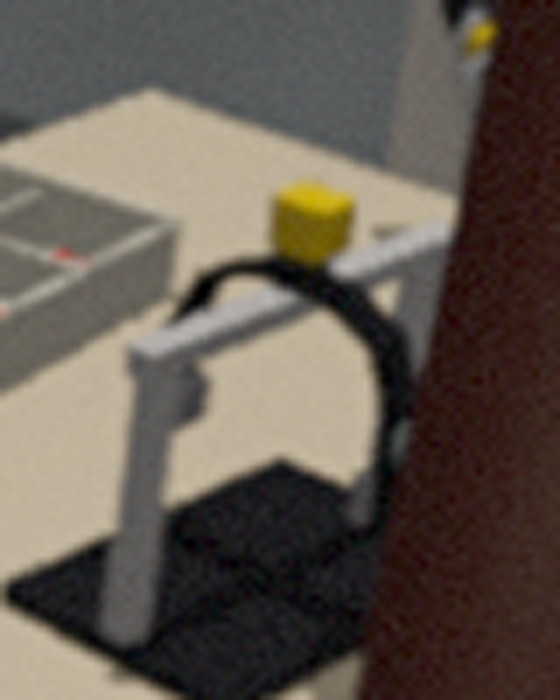

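The bottle's base is at (0.690, -0.160) above the peg at (0.689, -0.158), and the block is at (0.527, -0.378), square on the bar. I check the difference level on bare table as a reference, then hand in.

```bash
python3 - <<'E'
import cv2,numpy as np
a=cv2.imread('pics/top0.png').astype(int);b=cv2.imread('pics/t20.png').astype(int)
print('bare table',np.abs(a-b)[290:320,60:160].mean())
from plant import ticket; print(ticket.job_done())
E
```

```text
bare table 6.876666666666667
the job is handed in; nothing more can be done
None
```

Both jobs are done, in the order asked, and handed in at about 22 s.

- **Bottle:** I turned the white bottle upside down and lowered it over the free peg until its mouth met the collar (about 6 N), then let go. The last view shows it upright, with its base within about 2 mm of the peg axis.
- **Headband:** I lifted it off the tub rim and set it astride the bar (about 5 N, at the predicted height). It sits about midway between the posts, within about 2 mm of the bar's centre line.

**Last checks:** The gripper was about 15 cm clear and the contact force was near zero. The areas around the green bottle, reel, jar, solder sucker and tub changed no more from the first picture than bare table did (5.9–6.9 against 6.9), so I saw no sign that they moved. No check failed. The largest disagreement was 1.3 mm between the two views of the headband block. The lower near leg of the headband was partly hidden behind the arm in the side view, so that part was seen only from above.

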